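Press a jar's lid home in the treadle capper

TASK

Of the two glass jars with wooden push-on lids, one has its lid standing about a centimetre proud. Pull the white lid press's tray out to its stop, stand that jar upright in the ring on the tray and let go, slide the tray fully home, then press the treadle under the drip shelf down to its stop so that the press pushes the lid home, and let the treadle come back up. Push the lid only with the press, never by hand, keep the jar upright, and leave the other jar and the two mugs where they stand.

Things in the scene. Friction and masses are not known exactly. Their poses are not given: they have to be found in the camera images.
- capper: White bench lid press, fixed, 220 deep (x) x 300 wide (y) x 275 high mm. Origin: middle of its front face, at table height; +x to its back, +y to its left seen from the robot, z up; the body spans x 0 to 220. Left half: opening (y +5 to +150, up to z = 192) with the tray below, and the press head above it (z 192 to 272, flush with the front face). Right half: closed housing.
- shelf_edge (a point): Middle of the front edge, underside, of the steel drip shelf over the treadle, at capper (-92, -75, 148) mm. The shelf is 4 mm thick, 96 wide (y) and reaches back 92 mm to the front face. The treadle is reached from the front under it, with a tilted tool.
- tray_ring (a point): Centre of the shallow locating ring on the steel tray's floor (inner diameter 78, 6 mm high); the jar is to stand here. At 45 mm height. Axes as the capper's. With the tray home it lies at capper (+50, +75, 45) mm, under the press disc; with the tray out 140 mm nearer the front.
- tray_tab (a point): Centre of the top of the tray's upright black pull tab, 30 (x) x 16 (y) mm, 55 mm high above the tray floor, top at 100 mm height. It stands 70 mm before the front face when the tray is home; lean the wrist away from the press head above.
- tray (a joint): Slide of the tray in m: 0 = fully home, 0.14 = pulled out (towards the capper's -x) to its stop.
- treadle_pad (a point): Point on the upper, rubber-ribbed face of the treadle's pad, mid-width, 16 mm in from its front end (pad 62 x 60 mm); moves with the treadle. At rest about 90 mm above the table and 86 mm before the front face, right under the edge of the drip shelf (which reaches 92 mm before the front face).
- treadle_hinge (a point): Hinge of the treadle, at capper (+35, -75, 50) mm, axis along the capper's y; the pad point is 125 mm from it towards the front.
- treadle (a joint): Treadle angle in rad: 0 = up at rest, 0.30 = pressed down to its stop (pad point about 37 mm lower); a spring returns it, full press takes about 10 to 15 N. It drives the press disc down 30 mm.
- jar: Glass jar, 62 mm diameter, straight walls to 80 mm, glass 85 mm high, with the raised lid. Origin: centre of its underside, z up. About 0.3 kg.
- lid_top (a point): Centre of the top of the raised lid (wood, 58 mm diameter, 12 mm thick); 97 mm above the jar's underside when home.
- lid (a joint): How far the jar's lid stands proud, in m: 0 = home on the jar, up to 0.016; a friction fit.
- spare_jar: The other jar, same form and size, its lid already home (97 mm high in all). Origin: centre of its underside. To be left alone.
- mug_a: Clear glass mug 77 x 116 x 100 mm, stands close beyond the jar. Round bowl, 77 mm diameter, centred at its own y = +20 mm; handle out to y = -58 mm. Origin on its underside. To be left alone.
- mug_b: A like glass mug, close beyond the spare jar; same frame. To be left alone.

How it is judged:
On the way, in this order (a step that is already met when the one before it is completed fails the run):
1. the tray is pulled out to its stop, the lid still proud (value of joint tray above 0.133 m and value of joint lid above 0.006 m), for 0.2 s.
2. the jar stands upright in the ring of the drawn-out tray, released, its lid still proud (horizontal distance between jar and tray_ring below 0.012 m and z of jar in the frame of tray_ring below 0.004 m and angle between jar's own z axis and vertical below 0.1 rad and value of joint tray above 0.11 m and contact force between the fingers and jar below 0.1 N and value of joint lid above 0.006 m), for 0.2 s.
3. the tray is home with the jar in its ring, the lid still proud (horizontal distance between jar and tray_ring below 0.012 m and z of jar in the frame of tray_ring below 0.004 m and angle between jar's own z axis and vertical below 0.1 rad and value of joint tray below 0.006 m and value of joint lid above 0.006 m), for 0.2 s.
4. the treadle is pressed to its stop with the tray home (horizontal distance between jar and tray_ring below 0.012 m and z of jar in the frame of tray_ring below 0.004 m and angle between jar's own z axis and vertical below 0.1 rad and value of joint tray below 0.008 m and value of joint treadle above 0.285 rad), for 0.2 s.
At the end, for the whole second after the job is handed in: The jar stands upright and at rest in the tray's ring (within 12 mm of its centre), the tray is home (within 8 mm), the lid is home (within 2.5 mm), the treadle is up again (within 0.03 rad), and the spare jar and both mugs are within 30 mm of where they stood (horizontal distance between jar and tray_ring below 0.012 m and z of jar in the frame of tray_ring below 0.004 m and angle between jar's own z axis and vertical below 0.1 rad and value of joint tray below 0.008 m and value of joint treadle below 0.03 rad and value of joint lid below 0.0025 m and linear speed of jar below 0.02 m/s and distance of each of spare_jar, mug_a, mug_b from where it was at the start of the episode below 0.03 m); the robot touches nothing.
It fails at once if a jar or mug is tipped over (by more than 0.5 rad) (angle between any of jar, spare_jar, mug_a, mug_b's own z axis and vertical above 0.5 rad).
It fails at once if the spare jar or a mug is shifted by more than 30 mm (distance of any of spare_jar, mug_a, mug_b from where it was at the start of the episode above 0.03 m).
It also fails if it takes over 72 s, if anything falls off the work surface, if the arm or the gripper's body presses on something with over 40 N, if the wrist force passes 120 N, or if a joint passes its speed limit or range.

ROBOT

A 6-joint arm with a two-finger parallel gripper is mounted at the origin on a cart in front of the work surface, level with it; the furniture and walls round the work are solid. World frame = base frame: x ahead of the robot, y to its left, z up, the work surface at z = 0. Lengths are in m, angles in rad, forces in N, time in s.
With the tool pointing down it reaches from about 0.325 to 0.9 m from the base axis. Payload 3.5 kg.
Tool frame: the origin (TCP) lies midway between the tips of the shut fingers; the grasp point (between the pads) lies 19 mm behind it (grasp_offset is the distance from the TCP to the grasp point, in m); z points along the fingers, y is the line along which they close (so a half turn about z gives the same grasp; the last joint's range is limited). The gripper opens to 85 mm and grips with 20 to 120 N. Pads are 22 mm wide; open, the fingers measure 114 mm over their backs; the gripper's body (76 mm by 85 mm) begins 54 mm behind the grasp point. The pads swing forward as they close: fully open they stand 13 mm farther back than shut.
Start: joints at [-1.329, 0.276, -0.026, 1.268, 0, 1.467], TCP at [0.211, -0.588, 0.209] pointing down, gripper open.
Joint ranges: [-3.12, 3.12], [-0.85, 1.88], [-1.08, 1.24], [-1.95, 2.15], [-1.57, 1.53], [-3.14, 3.14]. Speed limits (rad/s): [2.57, 2.57, 3.14, 3.14, 3.14, 3.14].

INTERFACE

Orientations are given as a unit quaternion [x, y, z, w].
In Python, from workcell import state, snapshot, calibration, hand_in, grasp_offset gives the robot as it stands. The module is installed in compiled form; this text tells all that it offers.
- The arm moves only by the tool arm_command, never from a script. Its arguments are lists of equal length, an entry for each row: "rotation": the turn, a rotation vector about the tool's x, y, z as a fraction of full scale, a list of three; "offset": the shift along the tool's x, y, z as a fraction of full scale, a list of three; "jaw": the opening, from 0 (shut) to 1 (fully open). A call has 1 to 12 rows; each row is the pose to reach, as a shift and turn from the pose commanded when the call began, along the tool's axes at that moment, turning the shorter way round; what a row does not reach only later rows make up. Full scale, the value 1, is 150 mm for a shift and 180 degrees for a turn. A row lasts 1/10 s, in which the tool goes at most 50 mm and 8.59 degrees, less where a joint would pass 70% of its speed; a pose out of reach is approached as far as the arm can. A call with a number of a shift or a turn outside -1 to 1 is refused whole. A call with a gripper value outside its range is refused whole. The fingers move at their own pace and stop on an object; the grip force is fixed at half the most. Time passes only in rows, so rows that repeat a pose let the fingers close. It gives the time, the measured TCP pose, the force, the opening and the grip force at its end, in the units of the state.
- state(): the state, without advancing time (a new reading comes with each control period).
- snapshot(name): name is "side" or "top" or "wrist"; returns the picture (384x512x3 uint8, red, green, blue); there is no depth.
- calibration(name): a dict with "camera_matrix" (3x3 intrinsics, pixels), "D" ([k1, k2, p1, p2, k3] as OpenCV has them; the pictures are not rectified), "cam_to_world" (4x4, takes a point from camera to world coordinates); the wrist camera has in their place "hand_eye" (4x4, takes a point from camera to tool coordinates, whose origin is the TCP and whose axes are the flange's). Camera axes: x right, y down, z forward; pixel columns grow to the right and rows downward; lengths in m; the calibration is good to about 2 mm. A picture is of the moment at which its call begins: read the wrist's pose just before it. calibration takes no time and is no camera call.
- hand_in(): hands the job in; it is judged then, once.
The state is a dict: "time_s": time; "q": joint angles; "dq": joint speeds; "joint_efforts": joint torques, N m; "tcp_pos": TCP position; "tool_rot": TCP orientation; "wrist_force": force on the tool from outside, world axes, zero at the start; "wrist_torque": the same for the moment, N m; "gripper_width": opening from 0.0 (shut) to 1.0 (fully open); "grip_force": force on a finger pad.
Only numpy, scipy, OpenCV 4.12 (cv2) and the standard library are available. Lean on these libraries where they do the work, as an engineer would, in place of code of your own. Each camera call takes 0.05 s, during which the arm holds its last target. There are 200 camera calls.

## Working session

There is one attempt and no reset: what is moved stays moved. The work goes in short steps, Python scripts to look and compute and a tool call to move; the robot and the scene stay as the last step left them, time stands still between calls to the robot, and variables do not carry over. Pictures are saved under pics/ and viewed, at most 10 in all, crops included, and the job is handed in when it is done.

Besides the shell and the picture viewer there is one more tool, called after ">>>" in YAML: its name, and indented under it one key for each argument. arm_command: Moves the arm, as the interface text tells. Shift numbers are shares of 150 mm and turn numbers shares of 180 degrees, none past 1 either way. Its arguments: {"type":"object","properties":{"rotation":{"type":"array","items":{"type":"array","items":{"type":"number","minimum":-1,"maximum":1}}},"offset":{"type":"array","items":{"type":"array","items":{"type":"number","minimum":-1,"maximum":1}}},"jaw":{"type":"array","items":{"type":"number"}}},"required":["rotation","offset","jaw"]}

```bash
mkdir -p pics; cat > h.py <<'E'
import numpy as np, cv2
from scipy.spatial.transform import Rotation as R
from workcell import *
def T(): 
    s=state(); M=np.eye(4); M[:3,:3]=R.from_quat(s['tool_rot']).as_matrix(); M[:3,3]=s['tcp_pos']; return M
def ray(c,M,uv):
    K=np.array(c['camera_matrix']);D=np.array(c['D'])
    p=cv2.undistortPoints(np.array([[uv]],float),K,D)[0,0]
    d=M[:3,:3]@np.array([p[0],p[1],1]); return M[:3,3],d/np.linalg.norm(d)
def proj(c,M,P):
    W=np.linalg.inv(M); r=cv2.Rodrigues(W[:3,:3])[0]
    return cv2.projectPoints(np.array(P,float).reshape(-1,3),r,W[:3,3],np.array(c['camera_matrix']),np.array(c['D']))[0][:,0]
def tri(rays):
    A=sum(np.eye(3)-np.outer(d,d) for o,d in rays); b=sum((np.eye(3)-np.outer(d,d))@o for o,d in rays)
    X=np.linalg.solve(A,b); return X,[np.linalg.norm(np.cross(X-o,d)) for o,d in rays]
def cam(n): c=calibration(n); return c,np.array(c['cam_to_world']) 
def onz(o,d,z): return o+d*(z-o[2])/d[2]
E
python3 - <<'E'
from h import *
np.set_printoptions(precision=4,suppress=True)
s=state();print(s, grasp_offset() if callable(grasp_offset) else grasp_offset)
for n in('side','top','wrist'):
    cv2.imwrite(f'pics/{n}0.png',snapshot(n)[:,:,::-1]); print(n,calibration(n))
a,b=[cv2.imread(f'pics/{n}0.png') for n in('side','top')]
E
```

```text
{'time_s': 0.0, 'q': array([-1.3294,  0.2772, -0.0279,  1.268 , -0.    ,  1.4674]), 'dq': array([-0.0001,  0.0006,  0.0002,  0.0017,  0.0006, -0.0014]), 'joint_efforts': array([ -0.0016, -44.5509,  29.5203,   0.0164,  -0.0002,  -0.    ]), 'tcp_pos': array([ 0.2111, -0.5874,  0.2077]), 'tool_rot': array([ 0.9852,  0.1716, -0.0001, -0.0011]), 'wrist_force': array([ 0.0739, -0.0848,  0.7364]), 'wrist_torque': array([-0.0411,  0.0243,  0.02  ]), 'grip_force': 0.0, 'gripper_width': 1.000073488942993} 0.0187
side {'camera_matrix': array([[482.6345,   0.    , 252.8333],
       [  0.    , 482.6345, 189.2383],
       [  0.    ,   0.    ,   1.    ]]), 'D': array([-0.0079,  0.    ,  0.    ,  0.    ,  0.    ]), 'cam_to_world': array([[-0.9858, -0.1131,  0.1243,  0.4316],
       [-0.1677,  0.6132, -0.7719,  1.0546],
       [ 0.0111, -0.7817, -0.6235,  0.9205],
       [ 0.    ,  0.    ,  0.    ,  1.    ]])}
top {'camera_matrix': array([[377.1205,   0.    , 258.0621],
       [  0.    , 377.1205, 189.82  ],
       [  0.    ,   0.    ,   1.    ]]), 'D': array([-0.0511,  0.    ,  0.    ,  0.    ,  0.    ]), 'cam_to_world': array([[-0.0549, -0.9771,  0.2058,  0.3764],
       [-0.9985,  0.0525, -0.0174,  0.0929],
       [ 0.0062, -0.2064, -0.9784,  1.2149],
       [ 0.    ,  0.    ,  0.    ,  1.    ]])}
wrist {'camera_matrix': array([[285.6253,   0.    , 254.4733],
       [  0.    , 285.6253, 192.7224],
       [  0.    ,   0.    ,   1.    ]]), 'D': array([-0.0084,  0.    ,  0.    ,  0.    ,  0.    ]), 'hand_eye': array([[-0.0001, -0.9501, -0.3118,  0.0794],
       [ 1.    , -0.0001,  0.0001,  0.0007],
       [-0.0001, -0.3118,  0.9501, -0.1648],
       [ 0.    ,  0.    ,  0.    ,  1.    ]])}
```

View pics/side0.png

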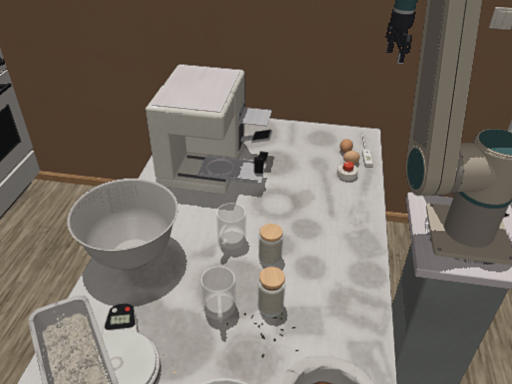

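View pics/top0.png

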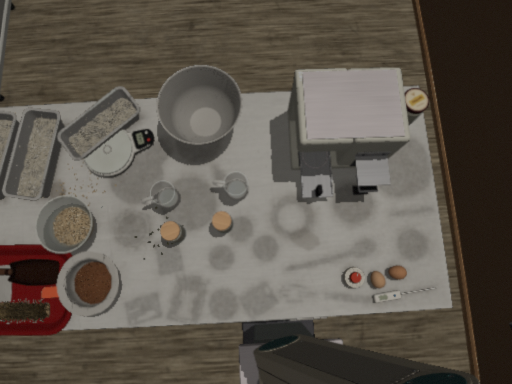

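The side view shows the press at about (200,130), its tab at (262,160), and the jars at (271,240) and (272,290). The top view shows the lids at (222,221) and (171,231), the tab at (319,190) and the shelf at (373,173). I'll enlarge these areas next.

```bash
python3 - <<'E'
from h import *
a,b=[cv2.imread(f'pics/{n}0.png') for n in('side','top')]
def crop(im,u,v,w,h,s):
    c=cv2.resize(im[v:v+h,u:u+w],None,fx=s,fy=s,interpolation=cv2.INTER_CUBIC)
    for k in range(0,w,10): cv2.putText(c,str(u+k),(k*s,8),0,.3,(0,0,255),1) if k%20==0 else 0; cv2.line(c,(k*s,9),(k*s,14),(0,0,255),1)
    for k in range(0,h,10): cv2.putText(c,str(v+k),(0,k*s+4),0,.3,(255,0,0),1)
    return c
o=np.zeros((600,800,3),np.uint8)
def put(c,x,y): o[y:y+c.shape[0],x:x+c.shape[1]]=c[:600-y,:800-x]
put(crop(a,145,60,133,140,3),0,0)
put(crop(b,285,60,130,140,3),400,0)
put(crop(a,195,195,110,125,3)[:180*2],0,420) if 0 else None
put(crop(a,245,215,60,60,3),0,420);put(crop(a,245,260,60,60,3),200,420)
put(crop(b,145,200,100,60,4),400,420)
cv2.imwrite('pics/c0.png',o)
E
```

```text
(no output)
```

View pics/c0.png

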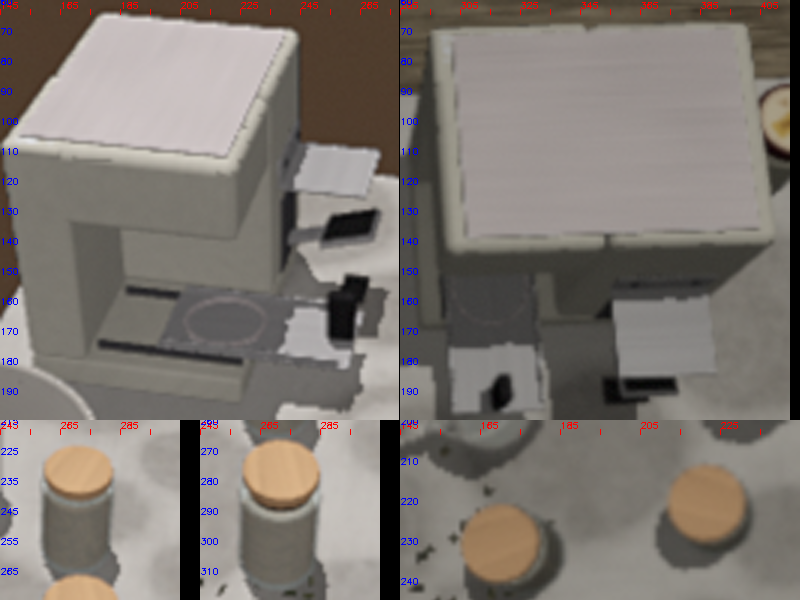

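The lower jar in the side view (side 272,275; top 170,231) shows a dark gap under its lid, so that is the raised one. Next I'll fit the press pose and triangulate the lids.

```bash
cat > fit.py <<'E'
from h import *
from scipy.optimize import least_squares
np.set_printoptions(precision=4,suppress=True)
S=cam('side');Tp=cam('top')
s=lambda x,y:(145+x/3,60+y/3); t=lambda x,y:(285+(x-400)/3,60+y/3)
obs=[('s',(-92,-123,152),s(380,150)),('s',(-92,-27,152),s(369,196)),('s',(0,150,0),s(241,401)),('s',(220,150,0),s(35,352)),('s',(0,150,192),s(238,237)),
('s',(-70,75,100),s(355,285)),
('t',(-92,-27,152),t(617,377)),('t',(-92,-123,152),t(716,372)),('t',(220,150,275),t(430,27)),('t',(220,-150,275),t(750,25)),('t',(0,150,275),t(450,250)),('t',(0,-150,275),t(773,240))]
def f(p,raw=0):
    r=[]
    for v,P,uv in obs:
        P=np.array(P)/1000; c,s_=np.cos(p[2]),np.sin(p[2])
        W=[p[0]+c*P[0]-s_*P[1],p[1]+s_*P[0]+c*P[1],P[2]+p[3]]
        r.append(proj(*(S if v=='s' else Tp),W)[0]-uv)
    return np.array(r) if raw else np.array(r).ravel()
r=least_squares(f,[.6,-.1,0,0],loss='soft_l1'); print(r.x);print(f(r.x,1))
for n,a,b in(('jar',(272,275.3),(170.2,230.8)),('spare',(271,230.8),(221.8,220.8)),('tab',s(355,285),t(502,384)),('shelf+',s(369,196),t(617,377)),('shelf-',s(380,150),t(716,372))):
    print(n,*tri([ray(*S,a),ray(*Tp,b)]))
E
python3 fit.py
```

```text
[ 0.6864 -0.1891 -0.0171  0.005 ]
[[ 0.4779 -1.2405]
 [-0.6797 -1.4234]
 [ 0.6643  0.8576]
 [-0.727   8.2002]
 [ 0.0209  1.4279]
 [-9.3936  0.7167]
 [ 0.6128  0.5854]
 [ 0.2943  1.0836]
 [-0.2197 -1.3035]
 [ 0.8864 -3.0918]
 [-1.8227  0.693 ]
 [ 3.5952  0.5366]]
jar [0.5009 0.3386 0.1046] [np.float64(0.00026927136248341684), np.float64(0.00026927136248343516)]
spare [0.5239 0.1864 0.0941] [np.float64(0.0003788840307409432), np.float64(0.00037888403074087996)]
tab [ 0.5961 -0.1084  0.1157] [np.float64(0.007173942742514988), np.float64(0.007173942742515006)]
shelf+ [ 0.5941 -0.2139  0.1531] [np.float64(0.0024775971809476486), np.float64(0.0024775971809475952)]
shelf- [ 0.5952 -0.3119  0.1519] [np.float64(0.0013844214612722928), np.float64(0.001384421461272512)]
```

```bash
cat >> h.py <<'E'
def pose(pos,lean,yaw=180):
    M=np.eye(4); M[:3,:3]=(R.from_euler('z',yaw,degrees=True)*R.from_euler('x',180,degrees=True)*R.from_euler('y',lean,degrees=True)).as_matrix(); M[:3,3]=pos; return M
def plan(*ps):
    A=T(); 
    for P in ps:
        B=pose(*P); D=np.linalg.inv(A)@B; rv=R.from_matrix(D[:3,:3]).as_rotvec()
        rows=max(np.linalg.norm(D[:3,3])/.05,np.degrees(np.linalg.norm(rv))/8.59)
        print('rot',np.round(rv/np.pi,3).tolist(),'off',np.round(D[:3,3]/.15,3).tolist(),'rows>=%.1f'%rows); A=B
E
python3 - <<'E'
from h import *
print(pose((0,0,0),30,180).round(3))
plan(((.26,-.44,.26),0,100),((.36,-.30,.26),0,180),((.45,-.13,.25),0,180))
E
```

```text
[[-0.866  0.    -0.5    0.   ]
 [ 0.     1.     0.     0.   ]
 [ 0.5    0.    -0.866  0.   ]
 [ 0.     0.     0.     1.   ]]
rot [-0.0, -0.0, -0.446] off [0.64, -0.816, -0.345] rows>=9.3
rot [-0.0, 0.0, -0.444] off [0.803, 0.819, 0.0] rows>=9.3
rot [0.0, 0.0, 0.0] off [-0.6, 1.133, 0.067] rows>=3.9
```

>>> arm_command:
  rotation:
    - [0,0,-0.22]
    - [0,0,-0.446]
    - [0,0,-0.446]
    - [0,0,-0.446]
    - [0,0,-0.446]
    - [0,0,-0.446]
    - [0,0,-0.446]
    - [0,0,-0.446]
    - [0,0,-0.446]
    - [0,0,-0.446]
    - [0,0,-0.446]
  offset:
    - [0.1,-0.1,-0.3]
    - [0.64,-0.816,-0.345]
    - [0.64,-0.816,-0.345]
    - [0.64,-0.816,-0.345]
    - [0.64,-0.816,-0.345]
    - [0.64,-0.816,-0.345]
    - [0.64,-0.816,-0.345]
    - [0.64,-0.816,-0.345]
    - [0.64,-0.816,-0.345]
    - [0.64,-0.816,-0.345]
    - [0.64,-0.816,-0.345]
  jaw: [1,1,1,1,1,1,1,1,1,1,1]

```text
time_s: 1.25
tcp_pos: [0.2601, -0.4403, 0.2603]
tool_rot: [0.643, 0.766, 0.0, -0.0]
wrist_force: [0.2, -0.6, -0.5]
gripper_width: 1.0
grip_force: 0.0
```

>>> arm_command:
  rotation:
    - [0,0,-0.444]
    - [0,0,-0.444]
    - [0,0,-0.444]
    - [0,0,-0.444]
    - [0,0,-0.444]
    - [0,0,-0.444]
    - [0,0,-0.444]
    - [0,0,-0.444]
    - [0,0,-0.444]
    - [0,0,-0.444]
    - [0,0,-0.444]
  offset:
    - [0.8,0.82,0]
    - [0.8,0.82,0]
    - [0.8,0.82,0]
    - [0.8,0.82,0]
    - [0.8,0.82,0]
    - [0.8,0.82,0]
    - [0.8,0.82,0]
    - [0.8,0.82,0]
    - [0.8,0.82,0]
    - [0.8,0.82,0]
    - [0.8,0.82,0]
  jaw: [1,1,1,1,1,1,1,1,1,1,1]

```text
time_s: 2.35
tcp_pos: [0.3603, -0.3009, 0.2605]
tool_rot: [0.001, 1.0, 0.0, -0.0]
wrist_force: [0.3, 0.4, 0.4]
gripper_width: 0.997
grip_force: 0.0
```

>>> arm_command:
  rotation:
    - [0,0,0]
    - [0,0,0]
    - [0,0,0]
    - [0,0,0]
    - [0,0,0]
    - [0,0,0]
  offset:
    - [-0.6,1,0.067]
    - [-0.6,1,0.067]
    - [-0.6,1,0.067]
    - [-0.6,1,0.067]
    - [-0.6,1,0.067]
    - [-0.6,1,0.067]
  jaw: [1,1,1,1,1,1]

```text
time_s: 2.95
tcp_pos: [0.4505, -0.1508, 0.2505]
tool_rot: [0.0, 1.0, -0.0, -0.0]
wrist_force: [-0.2, 0.2, -0.5]
gripper_width: 1.005
grip_force: 0.0
```

```bash
python3 - <<'E'
from h import *
M=T(); np.save('pics/T1.npy',M); im=snapshot('wrist')[:,:,::-1]; cv2.imwrite('pics/w1.png',im)
print(M.round(3)); c=calibration('wrist'); C=M@np.array(c['hand_eye'])
print(proj(c,C,[[.617,-.114,.1],[.594,-.264,.15]]))
cv2.imwrite('pics/w1b.png',cv2.resize(im,(800,600),interpolation=cv2.INTER_CUBIC))
E
```

```text
[[-1.     0.001 -0.001  0.451]
 [ 0.001  1.    -0.    -0.151]
 [ 0.001 -0.    -1.     0.25 ]
 [ 0.     0.     0.     1.   ]]
[[283.11345878 295.98045879]
 [155.1607524  307.86451247]]
```

View pics/w1b.png

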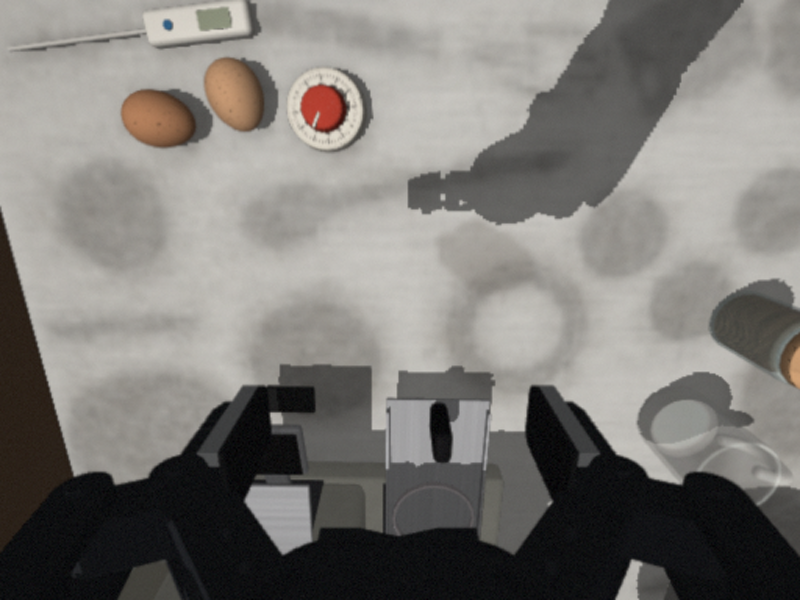

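The wrist view shows the tab's top at about (442,445) in the 800x600 picture, the ring at (433,512), the shelf at (283,515) and the treadle pad at its left front.

```bash
python3 - <<'E'
from h import *
np.set_printoptions(precision=4,suppress=True)
c=calibration('wrist'); C=np.load('pics/T1.npy')@np.array(c['hand_eye'])
k=.64
w=ray(c,C,(442*k,445*k)); s=ray(*cam('side'),(145+355/3,60+285/3)); t=ray(*cam('top'),(285+102/3,60+384/3))
for r in(w,s,t): print(onz(*r,.1))
print(tri([w,s]))
print('ring',onz(*ray(c,C,(433*k,514*k)),.045), onz(*ray(*cam('side'),(145+225/3,60+320/3)),.045))
print('shelf front L,R',onz(*ray(c,C,(246*k,487*k)),.152),onz(*ray(c,C,(311*k,487*k)),.152))
print('pad front corners',onz(*ray(c,C,(303*k,432*k)),.09))
E
```

```text
[ 0.5996 -0.1148  0.1   ]
[ 0.5918 -0.129   0.1   ]
[ 0.6067 -0.1116  0.1   ]
(array([ 0.5909, -0.1158,  0.11  ]), [np.float64(0.0011621223605397016), np.float64(0.001162122360539637)])
ring [ 0.7241 -0.1152  0.045 ] [ 0.7246 -0.121   0.045 ]
shelf front L,R [ 0.5975 -0.2612  0.152 ] [ 0.5974 -0.2142  0.152 ]
pad front corners [ 0.5938 -0.2322  0.09  ]
```

```bash
python3 - <<'E'
from h import *
plan(((.566,-.115,.165),-25,180),((.610,-.115,.068),-25,180))
E
```

```text
rot [-0.0, -0.139, -0.001] off [-0.771, 0.244, 0.57] rows>=3.0
rot [0.0, -0.0, -0.0] off [0.007, 0.0, 0.71] rows>=2.1
```

>>> arm_command:
  rotation:
    - [0,-0.07,0]
    - [0,-0.139,0]
    - [0,-0.139,0]
    - [0,-0.139,0]
    - [0,-0.139,0]
    - [0,-0.139,0]
  offset:
    - [-0.2,0.24,0]
    - [-0.5,0.24,0.2]
    - [-0.77,0.244,0.57]
    - [-0.77,0.244,0.57]
    - [-0.77,0.244,0.57]
    - [-0.77,0.244,0.57]
  jaw: [1,1,1,1,1,1]

```text
time_s: 3.6
tcp_pos: [0.5657, -0.1157, 0.1653]
tool_rot: [0.001, 0.976, -0.0, 0.216]
wrist_force: [0.0, -0.3, 1.4]
gripper_width: 1.006
grip_force: 0.0
```

```bash
python3 - <<'E'
from h import *
M=T(); np.save('pics/T2.npy',M)
a=snapshot('wrist')[:,:,::-1]; s=snapshot('side')[:,:,::-1]
cv2.imwrite('pics/w2.png',a);cv2.imwrite('pics/s2.png',s)
o=np.zeros((600,800,3),np.uint8); o[:384,:400]=a[:,56:456]; o[:384,400:800]=cv2.resize(s[80:208,170:303],(400,384)); cv2.imwrite('pics/v2.png',o[:384])
print(M.round(3))
E
```

```text
[[-0.907  0.003  0.422  0.566]
 [ 0.003  1.    -0.001 -0.116]
 [-0.422  0.    -0.907  0.165]
 [ 0.     0.     0.     1.   ]]
```

View pics/v2.png

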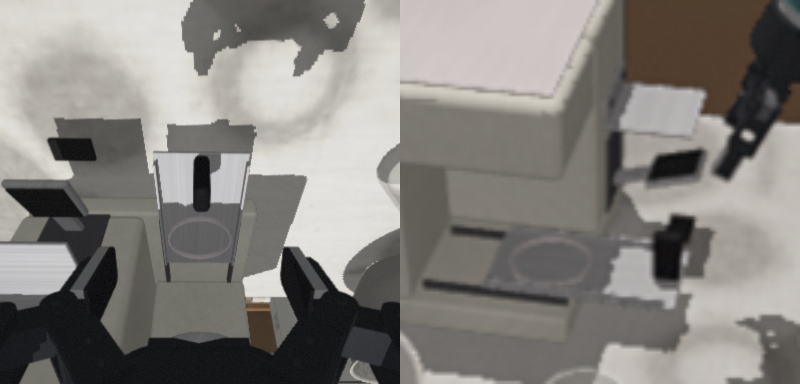

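The wrist view shows the tab's top at about (258,199) and centred between the fingers. The side view shows the tab's top at about (264,154).

```bash
python3 - <<'E'
from h import *
np.set_printoptions(precision=4,suppress=True)
c=calibration('wrist'); C=np.load('pics/T2.npy')@np.array(c['hand_eye'])
s=ray(*cam('side'),(263.7,154))
for v in(192,198,204):
  w=ray(c,C,(258.5,v)); print(v,onz(*w,.1),tri([w,s]))
print(onz(*s,.1)); print('ring',onz(*ray(c,C,(254,238)),.045),onz(*ray(*cam('side'),(170+150/3,80+261/3)),.045))
print(proj(c,C,[[.602-.015,-.115,.1],[.602+.015,-.115,.1],[.602-.015,-.115,.045]]))
E
```

```text
192 [ 0.5918 -0.1132  0.1   ] (array([ 0.5866, -0.1146,  0.1105]), [np.float64(0.0035942929321768203), np.float64(0.0035942929321767796)])
198 [ 0.599  -0.1132  0.1   ] (array([ 0.588 , -0.1138,  0.113 ]), [np.float64(0.001274383310816159), np.float64(0.0012743833108160014)])
204 [ 0.6066 -0.1131  0.1   ] (array([ 0.5893, -0.113 ,  0.1157]), [np.float64(0.0010260202973772683), np.float64(0.0010260202973772213)])
[ 0.5916 -0.1344  0.1   ]
ring [ 0.7268 -0.1177  0.045 ] [ 0.7242 -0.1193  0.045 ]
[[256.4539 187.9157]
 [256.3971 211.9013]
 [256.1705 150.7998]]
```

>>> arm_command:
  rotation:
    - [0,0,0]
    - [0,0,0]
    - [0,0,0]
    - [0,0,0]
    - [0,0,0]
    - [0,0,0]
    - [0,0,0]
    - [0,0,0]
    - [0,0,0]
    - [0,0,0]
    - [0,0,0]
    - [0,0,0]
  offset:
    - [0,0.01,0.2]
    - [0,0.01,0.4]
    - [0,0.01,0.6]
    - [0,0.01,0.7]
    - [0,0.01,0.7]
    - [0,0.01,0.7]
    - [0,0.01,0.7]
    - [0,0.01,0.7]
    - [0,0.01,0.7]
    - [0,0.01,0.7]
    - [0,0.01,0.7]
    - [0,0.01,0.7]
  jaw: [1,1,1,1,1,0,0,0,0,0,0,0]

```text
time_s: 4.9
tcp_pos: [0.6113, -0.1132, 0.0711]
tool_rot: [0.0, 0.976, -0.0, 0.218]
wrist_force: [-0.6, 0.2, 4.9]
gripper_width: 0.162
grip_force: 59.9
```

```bash
python3 - <<'E'
from h import *
s=state();print(s['tcp_pos'],s['gripper_width'],s['grip_force'],s['wrist_force'])
plan(((.54,-.115,.069),-25,180),((.47,-.115,.069),-25,180))
E
```

```text
[ 0.61129438 -0.11319491  0.0710509 ] 0.16201595779786512 59.907715916633606 [-0.64296158  0.15806003  4.8827461 ]
rot [-0.0, 0.001, -0.0] off [0.436, -0.012, -0.189] rows>=1.4
rot [0.0, -0.0, -0.0] off [0.423, 0.0, -0.197] rows>=1.4
```

>>> arm_command:
  rotation:
    - [0,0,0]
    - [0,0,0]
    - [0,0,0]
    - [0,0,0]
    - [0,0,0]
    - [0,0,0]
    - [0,0,0]
    - [0,0,0]
    - [0,0,0]
    - [0,0,0]
  offset:
    - [0.06,0,-0.028]
    - [0.15,0,-0.07]
    - [0.24,0,-0.112]
    - [0.33,0,-0.154]
    - [0.42,0,-0.196]
    - [0.51,0,-0.238]
    - [0.6,0,-0.28]
    - [0.66,0,-0.308]
    - [0.7,0,-0.326]
    - [0.7,0,-0.326]
  jaw: [0,0,0,0,0,0,0,0,0,0]

```text
time_s: 5.9
tcp_pos: [0.494, -0.1114, 0.071]
tool_rot: [-0.0, 0.976, 0.002, 0.218]
wrist_force: [-1.3, 6.5, 11.7]
gripper_width: 0.161
grip_force: 62.5
```

>>> arm_command:
  rotation:
    - [0,0,0]
    - [0,0,0]
    - [0,0,0]
    - [0,0,0]
    - [0,0,0]
    - [0,0,0]
  offset:
    - [0.02,0,-0.01]
    - [0.04,0,-0.019]
    - [0.06,0,-0.028]
    - [0.08,0,-0.037]
    - [0.1,0,-0.047]
    - [0.1,0,-0.047]
  jaw: [0,0,0,0,0,0]

```text
time_s: 6.5
tcp_pos: [0.483, -0.1113, 0.0716]
tool_rot: [-0.002, 0.975, 0.003, 0.223]
wrist_force: [34.2, 6.0, -24.8]
gripper_width: 0.16
grip_force: 59.8
```

>>> arm_command:
  rotation:
    - [0,0,0]
    - [0,0,0]
    - [0,0,0]
    - [0,0,0]
    - [0,0,0]
    - [0,0,0]
    - [0,0,0]
    - [0,0,0]
    - [0,0,0]
    - [0,0,0]
    - [0,0,0]
    - [0,0,0]
  offset:
    - [-0.02,0,0.01]
    - [-0.02,0,0.01]
    - [-0.02,0,0.01]
    - [-0.02,0,0.01]
    - [-0.02,0,0.01]
    - [-0.02,0,0.01]
    - [-0.02,0,0.01]
    - [0,0,-0.2]
    - [0,0,-0.5]
    - [0,0,-0.8]
    - [0,0,-1]
    - [0,0,-1]
  jaw: [0,0,1,1,1,1,1,1,1,1,1,1]

```text
time_s: 7.7
tcp_pos: [0.4165, -0.1149, 0.2113]
tool_rot: [0.0, 0.975, -0.003, 0.22]
wrist_force: [0.2, -0.4, 0.5]
gripper_width: 0.997
grip_force: 0.0
```

```bash
python3 - <<'E'
from h import *
M=T(); np.save('pics/T3.npy',M)
a=snapshot('wrist')[:,:,::-1]; s=snapshot('side')[:,:,::-1];t=snapshot('top')[:,:,::-1]
o=np.zeros((600,800,3),np.uint8); o[:384,:400]=a[:,56:456]; o[:384,400:800]=cv2.resize(s[80:208,170:303],(400,384))
o[384:,:400]=cv2.resize(t[145:217,280:413],(400,216)); o[384:,400:800]=cv2.resize(t[168:240,130:263],(400,216)); cv2.imwrite('pics/v3.png',o)
c=calibration('wrist'); C=M@np.array(c['hand_eye'])
print(M.round(3)); print(proj(c,C,[[.594,-.113,.045],[.474-.015,-.1113,.1],[.474+.015,-.1113,.1]]))
E
```

```text
[[-0.903  0.002  0.43   0.416]
 [-0.001  1.    -0.006 -0.115]
 [-0.43  -0.006 -0.903  0.211]
 [ 0.     0.     0.     1.   ]]
[[257.23310114 218.68112184]
 [259.57260483 172.12096181]
 [259.29342478 193.31858398]]
```

View pics/v3.png

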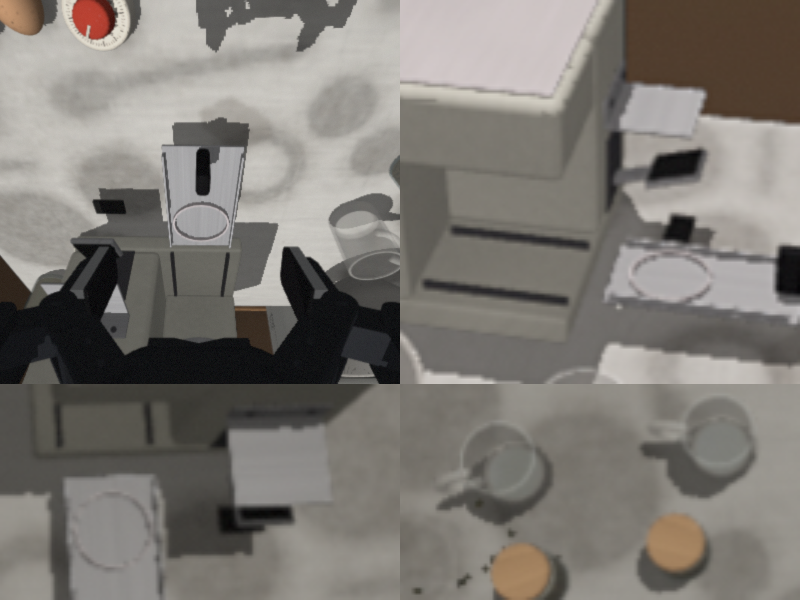

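The tray is out. The ring centre is at wrist (258,221), side (260,172) and top (317,193). The mugs sit beyond the jars with their handles towards +y.

```bash
python3 - <<'E'
from h import *
np.set_printoptions(precision=4,suppress=True)
c=calibration('wrist'); C=np.load('pics/T3.npy')@np.array(c['hand_eye'])
S=cam('side');Tp=cam('top')
rs=[ray(c,C,(258,221)),ray(*S,(259.8,172)),ray(*Tp,(316.9,193))]
for r in rs: print(onz(*r,.047))
print('ring',tri(rs))
f=lambda x,y:(130+(x-400)/3.008,168+(y-384)/3)
print('mug_a bowl bottom',onz(*ray(*Tp,f(515,475)),.005),'rim',onz(*ray(*Tp,f(500,455)),.1))
print('jar lid',onz(*ray(*Tp,f(522,572)),.107),'spare',onz(*ray(*Tp,f(676,543)),.097))
plan(((.40,.03,.24),0,180),((.40,.17,.24),0,180),((.42,.30,.24),0,190))
E
```

```text
[ 0.5969 -0.1118  0.047 ]
[ 0.599  -0.1135  0.047 ]
[ 0.6018 -0.1133  0.047 ]
ring (array([ 0.6   , -0.1129,  0.0463]), [np.float64(0.001798674531568099), np.float64(0.0013036191988534832), np.float64(0.001989268559526526)])
mug_a bowl bottom [0.6183 0.3662 0.005 ] rim [0.6206 0.3597 0.1   ]
jar lid [0.5007 0.337  0.107 ] spare [0.5226 0.1863 0.097 ]
rot [0.0, 0.139, -0.0] off [-0.012, 0.952, -0.252] rows>=3.0
rot [0.0, 0.0, 0.0] off [0.0, 0.933, 0.0] rows>=2.8
rot [-0.0, 0.0, -0.056] off [-0.133, 0.867, 0.0] rows>=2.6
```

>>> arm_command:
  rotation:
    - [0,0.04,0]
    - [0,0.08,0]
    - [0,0.139,0]
    - [0,0.139,0]
    - [0,0.139,0]
    - [0,0.139,0]
  offset:
    - [0,0.1,-0.2]
    - [0,0.4,-0.252]
    - [-0.01,0.95,-0.252]
    - [-0.01,0.95,-0.252]
    - [-0.01,0.95,-0.252]
    - [-0.01,0.95,-0.252]
  jaw: [1,1,1,1,1,1]

```text
time_s: 8.45
tcp_pos: [0.3994, 0.0305, 0.2384]
tool_rot: [-0.001, 1.0, -0.0, -0.002]
wrist_force: [-0.4, -0.8, -0.6]
gripper_width: 1.0
grip_force: 0.0
```

>>> arm_command:
  rotation:
    - [0,0,0]
    - [0,0,0]
    - [0,0,0]
    - [0,0,0]
    - [0,0,0]
  offset:
    - [0,0.93,0]
    - [0,0.93,0]
    - [0,0.93,0]
    - [0,0.93,0]
    - [0,0.93,0]
  jaw: [1,1,1,1,1]

```text
time_s: 8.95
tcp_pos: [0.3995, 0.1683, 0.2397]
tool_rot: [0.0, 1.0, -0.001, -0.001]
wrist_force: [0.3, -0.3, 0.3]
gripper_width: 1.0
grip_force: 0.0
```

>>> arm_command:
  rotation:
    - [0,0,0]
    - [0,0,0]
    - [0,0,0]
    - [0,0,0]
    - [0,0,0]
    - [0,0,0]
  offset:
    - [-0.3,1,0]
    - [-0.3,1,0]
    - [-0.3,1,0]
    - [-0.3,1,0]
    - [-0.3,1,0]
    - [-0.3,1,0]
  jaw: [1,1,1,1,1,1]

```text
time_s: 9.55
tcp_pos: [0.4452, 0.3167, 0.2402]
tool_rot: [0.002, 1.0, -0.001, -0.001]
wrist_force: [-0.4, -0.5, 0.5]
gripper_width: 1.002
grip_force: 0.0
```

```bash
python3 - <<'E'
from h import *
M=T(); np.save('pics/T4.npy',M)
a=snapshot('wrist')[:,:,::-1]; cv2.imwrite('pics/v4.png',a)
c=calibration('wrist'); C=M@np.array(c['hand_eye'])
print(M.round(3)); print(proj(c,C,[[.501,.338,.107],[.501,.338,.097]]))
E
```

```text
[[-1.     0.003 -0.001  0.445]
 [ 0.003  1.    -0.002  0.317]
 [ 0.001 -0.002 -1.     0.24 ]
 [ 0.     0.     0.     1.   ]]
[[274.26275595 224.82067996]
 [273.71502425 221.26078077]]
```

View pics/v4.png

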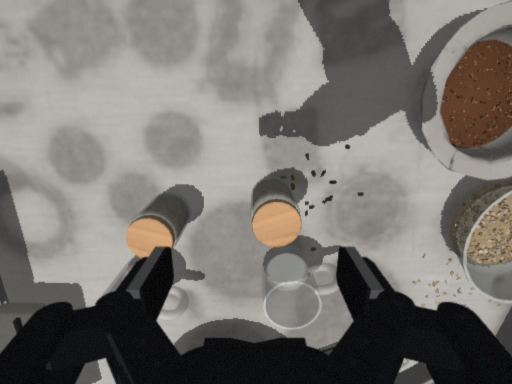

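The raised lid's top is at (276,224), 2 px from the prediction, which puts the jar at about (0.500, 0.340).

```bash
python3 - <<'E'
from h import *
plan(((.5003,.3397,.185),0,180),((.5003,.3397,.045),0,180))
E
```

```text
rot [-0.0, -0.0, -0.001] off [-0.368, 0.155, 0.369] rows>=1.6
rot [0.0, 0.0, 0.0] off [0.0, 0.0, 0.933] rows>=2.8
```

>>> arm_command:
  rotation:
    - [0,0,0]
    - [0,0,0]
    - [0,0,0]
    - [0,0,0]
    - [0,0,0]
  offset:
    - [-0.37,0.155,0.2]
    - [-0.37,0.155,0.369]
    - [-0.37,0.155,0.369]
    - [-0.37,0.155,0.369]
    - [-0.37,0.155,0.369]
  jaw: [1,1,1,1,1]

```text
time_s: 10.1
tcp_pos: [0.5009, 0.3415, 0.1871]
tool_rot: [0.001, 1.0, 0.0, 0.001]
wrist_force: [0.8, 0.3, 0.3]
gripper_width: 0.997
grip_force: 0.0
```

>>> arm_command:
  rotation:
    - [0,0,0]
    - [0,0,0]
    - [0,0,0]
    - [0,0,0]
    - [0,0,0]
    - [0,0,0]
    - [0,0,0]
    - [0,0,0]
    - [0,0,0]
    - [0,0,0]
    - [0,0,0]
    - [0,0,0]
  offset:
    - [0,0,0.15]
    - [0,0,0.3]
    - [0,0,0.45]
    - [0,0,0.6]
    - [0,0,0.75]
    - [0,0,0.85]
    - [0,0,0.91]
    - [0,0,0.91]
    - [0,0,0.91]
    - [0,0,0.91]
    - [0,0,0.91]
    - [0,0,0.91]
  jaw: [1,1,1,1,1,1,1,1,0,0,0,0]

```text
time_s: 11.3
tcp_pos: [0.5024, 0.3419, 0.0513]
tool_rot: [0.001, 1.0, -0.001, 0.002]
wrist_force: [-0.8, -2.4, 7.5]
gripper_width: 0.668
grip_force: 63.0
```

>>> arm_command:
  rotation:
    - [0,0,0]
    - [0,0,0]
    - [0,0,0]
  offset:
    - [0,0,0]
    - [0,0,0]
    - [0,0,0]
  jaw: [0,0,0]

```text
time_s: 11.6
tcp_pos: [0.5024, 0.3419, 0.0513]
tool_rot: [0.001, 1.0, -0.0, 0.002]
wrist_force: [-1.4, -3.1, 7.1]
gripper_width: 0.665
grip_force: 63.0
```

>>> arm_command:
  rotation:
    - [0,0,0]
    - [0,0,0]
    - [0,0,0]
    - [0,0,0]
    - [0,0,0]
    - [0,0,0]
    - [0,0,0]
    - [0,0,0]
    - [0,0,0]
  offset:
    - [0,0,-0.06]
    - [0,0,-0.15]
    - [0,0,-0.3]
    - [0,0,-0.45]
    - [0,0,-0.6]
    - [0,0,-0.75]
    - [0,0,-0.85]
    - [0,0,-0.9]
    - [0,0,-0.9]
  jaw: [0,0,0,0,0,0,0,0,0]

```text
time_s: 12.5
tcp_pos: [0.5016, 0.3427, 0.1852]
tool_rot: [0.0, 1.0, 0.001, 0.001]
wrist_force: [-0.3, -0.6, -3.4]
gripper_width: 0.665
grip_force: 62.4
```

```bash
python3 - <<'E'
from h import *
M=T(); np.save('pics/T5.npy',M); s=state(); print(s['wrist_force'],s['gripper_width'])
a=snapshot('wrist')[:,:,::-1]; s=snapshot('side')[:,:,::-1]
o=np.zeros((400,800,3),np.uint8); o[:384,:400]=a[:,56:456]
c,CM=cam('side'); u,v=proj(c,CM,M[:3,3])[0].astype(int); print(u,v)
o[:,400:]=cv2.resize(s[v-50:v+50,u-50:u+50],(400,400),interpolation=cv2.INTER_CUBIC); cv2.imwrite('pics/v5.png',o)
g=M[:3,3]; print(g)
plan(((.43,.21,.21),0,180),((.40,.07,.21),0,180),((.44,-.05,.21),0,180),((.53,-.113,.21),0,180))
E
```

```text
[-0.32381293 -0.59498897 -3.44214047] 0.6648301262165042
272 251
[0.5015735  0.34271916 0.18521237]
rot [-0.0, -0.0, -0.0] off [0.468, -0.88, -0.179] rows>=3.0
rot [0.0, 0.0, 0.0] off [0.2, -0.933, -0.0] rows>=2.9
rot [0.0, 0.0, 0.0] off [-0.267, -0.8, 0.0] rows>=2.5
rot [0.0, 0.0, 0.0] off [-0.6, -0.42, 0.0] rows>=2.2
```

View pics/v5.png

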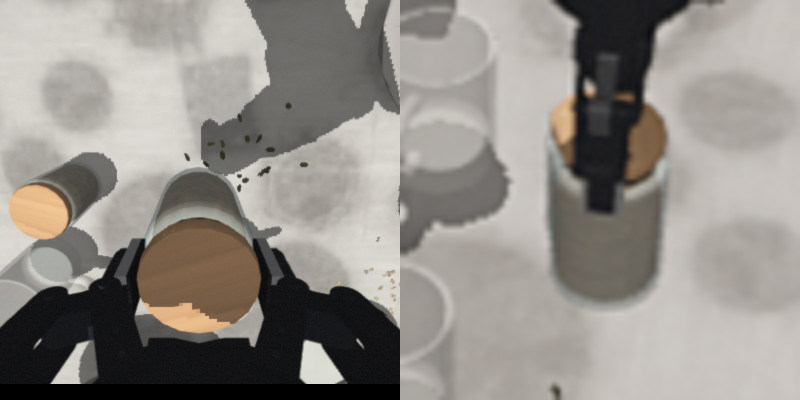

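The jar is held upright by the glass and its lid is still proud, with the lid centre at about wrist (255,275).

```bash
python3 - <<'E'
from h import *
c=calibration('wrist'); M=np.load('pics/T5.npy'); C=M@np.array(c['hand_eye'])
print(onz(*ray(c,C,(255,275)),M[2,3]+.056)-M[:3,3])
E
```

```text
[-0.00650088 -0.00071437  0.056     ]
```

>>> arm_command:
  rotation:
    - [0,0,0]
    - [0,0,0]
    - [0,0,0]
    - [0,0,0]
    - [0,0,0]
    - [0,0,0]
    - [0,0,0]
    - [0,0,0]
  offset:
    - [0.05,-0.1,-0.05]
    - [0.15,-0.25,-0.1]
    - [0.25,-0.4,-0.17]
    - [0.35,-0.6,-0.179]
    - [0.42,-0.75,-0.179]
    - [0.468,-0.85,-0.179]
    - [0.468,-0.88,-0.179]
    - [0.468,-0.88,-0.179]
  jaw: [0,0,0,0,0,0,0,0]

```text
time_s: 13.4
tcp_pos: [0.4306, 0.2099, 0.2106]
tool_rot: [0.001, 1.0, 0.0, 0.0]
wrist_force: [-0.1, 0.6, -2.9]
gripper_width: 0.666
grip_force: 62.5
```

>>> arm_command:
  rotation:
    - [0,0,0]
    - [0,0,0]
    - [0,0,0]
    - [0,0,0]
    - [0,0,0]
    - [0,0,0]
    - [0,0,0]
  offset:
    - [0.03,-0.1,0]
    - [0.08,-0.3,0]
    - [0.12,-0.5,0]
    - [0.16,-0.7,0]
    - [0.2,-0.85,0]
    - [0.2,-0.93,0]
    - [0.2,-0.93,0]
  jaw: [0,0,0,0,0,0,0]

```text
time_s: 14.1
tcp_pos: [0.4009, 0.0699, 0.2108]
tool_rot: [0.001, 1.0, 0.0, 0.0]
wrist_force: [1.0, 0.4, -2.8]
gripper_width: 0.664
grip_force: 62.8
```

>>> arm_command:
  rotation:
    - [0,0,0]
    - [0,0,0]
    - [0,0,0]
    - [0,0,0]
    - [0,0,0]
    - [0,0,0]
    - [0,0,0]
  offset:
    - [-0.03,-0.1,0]
    - [-0.1,-0.3,0]
    - [-0.15,-0.5,0]
    - [-0.22,-0.65,0]
    - [-0.26,-0.76,0]
    - [-0.27,-0.8,0]
    - [-0.27,-0.8,0]
  jaw: [0,0,0,0,0,0,0]

```text
time_s: 14.8
tcp_pos: [0.4414, -0.049, 0.2106]
tool_rot: [0.001, 1.0, 0.0, -0.0]
wrist_force: [-0.2, 0.1, -3.5]
gripper_width: 0.661
grip_force: 62.9
```

```bash
python3 - <<'E'
from h import *
print(T().round(4)[:3]); plan(((.597,-.113,.21),0,180),((.597,-.113,.10),0,180))
E
```

```text
[[-1.000e+00  1.100e-03 -2.000e-04  4.414e-01]
 [ 1.100e-03  1.000e+00  7.000e-04 -4.900e-02]
 [ 2.000e-04  7.000e-04 -1.000e+00  2.106e-01]]
rot [0.0, -0.0, -0.0] off [-1.038, -0.425, 0.003] rows>=3.4
rot [0.0, 0.0, 0.0] off [0.0, -0.0, 0.733] rows>=2.2
```

>>> arm_command:
  rotation:
    - [0,0,0]
    - [0,0,0]
    - [0,0,0]
    - [0,0,0]
    - [0,0,0]
    - [0,0,0]
    - [0,0,0]
    - [0,0,0]
  offset:
    - [-0.1,-0.05,0]
    - [-0.3,-0.15,0]
    - [-0.5,-0.25,0]
    - [-0.7,-0.33,0]
    - [-0.85,-0.4,0]
    - [-0.95,-0.42,0]
    - [-1,-0.42,0]
    - [-1,-0.42,0]
  jaw: [0,0,0,0,0,0,0,0]

```text
time_s: 15.6
tcp_pos: [0.5918, -0.1115, 0.2103]
tool_rot: [-0.0, 1.0, 0.0, -0.0]
wrist_force: [-0.4, 0.2, -3.2]
gripper_width: 0.662
grip_force: 62.9
```

>>> arm_command:
  rotation:
    - [0,0,0]
    - [0,0,0]
    - [0,0,0]
    - [0,0,0]
    - [0,0,0]
    - [0,0,0]
    - [0,0,0]
    - [0,0,0]
    - [0,0,0]
    - [0,0,0]
  offset:
    - [-0.03,0,0]
    - [-0.064,0,0]
    - [-0.064,0,0.1]
    - [-0.064,0,0.2]
    - [-0.064,0,0.3]
    - [-0.064,0,0.4]
    - [-0.064,0,0.45]
    - [-0.064,0,0.5]
    - [-0.064,0,0.5]
    - [-0.064,0,0.5]
  jaw: [0,0,0,0,0,0,0,0,0,0]

```text
time_s: 16.6
tcp_pos: [0.6007, -0.1124, 0.136]
tool_rot: [0.0, 1.0, -0.0, 0.0]
wrist_force: [1.0, 0.4, -3.6]
gripper_width: 0.665
grip_force: 62.9
```

```bash
python3 - <<'E'
from h import *
M=T(); print(M.round(4)[:3]); np.save('pics/T6.npy',M)
a=snapshot('wrist')[:,:,::-1]; s=snapshot('side')[:,:,::-1]
o=np.zeros((400,800,3),np.uint8); o[:384,:400]=a[:,56:456]
o[:,400:]=cv2.resize(s[105:205,200:300],(400,400),interpolation=cv2.INTER_CUBIC); cv2.imwrite('pics/v6.png',o)
E
```

```text
[[-1.000e+00  8.000e-04  5.000e-04  6.007e-01]
 [ 8.000e-04  1.000e+00 -2.000e-04 -1.124e-01]
 [-5.000e-04 -2.000e-04 -1.000e+00  1.360e-01]]
```

View pics/v6.png

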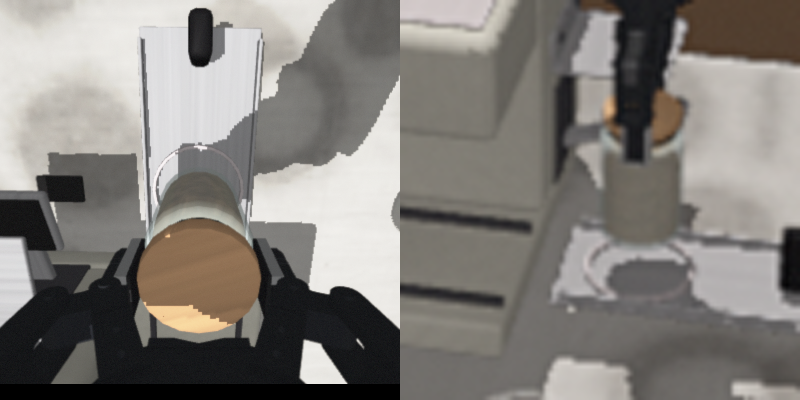

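```bash
python3 - <<'E'
from h import *
S=cam('side')
print('ring',onz(*ray(*S,(259.3,171.8)),.047),'jarbottom',onz(*ray(*S,(260.8,162.3)),.0847), 'edge L/R', onz(*ray(*S,(200+205/4,150)),.1),onz(*ray(*S,(200+282/4,150)),.1))
c=calibration('wrist'); C=np.load('pics/T6.npy')@np.array(c['hand_eye'])
for z in(.045,.051):
  th=np.linspace(0,2*np.pi,9)[:-1]
  for x in(.594,.597,.600): 
    q=proj(c,C,np.c_[x+.040*np.cos(th),-.113+.040*np.sin(th),0*th+z])-[56,0]; print(z,x,'near',q[4],'sides',q[2],q[6])
E
```

```text
ring [ 0.60067588 -0.1142032   0.047     ] jarbottom [ 0.5964763  -0.11167088  0.0847    ] edge L/R [ 0.63196007 -0.14865416  0.1       ] [ 0.57445731 -0.15941581  0.1       ]
0.045 0.594 near [198.7998863  138.89023272] sides [241.75932681 182.16088871] [155.89187863 182.23102562]
0.045 0.597 near [198.80170682 142.28413068] sides [241.61034396 185.24581358] [156.04411619 185.31532978]
0.045 0.6 near [198.80351331 145.65344363] sides [241.46231928 188.30917777] [156.19537153 188.37807998]
0.051 0.594 near [198.80633212 139.81432582] sides [242.70563367 183.98857685] [154.95907251 184.06002001]
0.051 0.597 near [198.80817005 143.28258851] sides [242.54995814 187.13422874] [155.11802369 187.20502561]
0.051 0.6 near [198.80999348 146.72514637] sides [242.3953064  190.25740656] [155.27592632 190.32756429]
```

>>> arm_command:
  rotation:
    - [0,0,0]
    - [0,0,0]
    - [0,0,0]
    - [0,0,0]
    - [0,0,0]
    - [0,0,0]
    - [0,0,0]
    - [0,0,0]
  offset:
    - [-0.015,0,0.05]
    - [-0.015,0,0.1]
    - [-0.015,0,0.15]
    - [-0.015,0,0.2]
    - [-0.015,0,0.235]
    - [-0.015,0,0.25]
    - [-0.015,0,0.25]
    - [-0.015,0,0.25]
  jaw: [0,0,0,0,0,0,0,0]

```text
time_s: 17.5
tcp_pos: [0.6029, -0.1124, 0.0984]
tool_rot: [0.0, 1.0, -0.0, 0.0]
wrist_force: [0.8, -0.5, -2.3]
gripper_width: 0.669
grip_force: 62.9
```

>>> arm_command:
  rotation:
    - [0,0,0]
    - [0,0,0]
    - [0,0,0]
  offset:
    - [0,0,0.01]
    - [0,0,0.02]
    - [0,0,0.02]
  jaw: [0,0,0]

```text
time_s: 17.8
tcp_pos: [0.6035, -0.1125, 0.0964]
tool_rot: [0.0, 1.0, -0.0, 0.001]
wrist_force: [-0.4, 1.8, 3.4]
gripper_width: 0.665
grip_force: 63.8
```

>>> arm_command:
  rotation:
    - [0,0,0]
    - [0,0,0]
    - [0,0,0]
    - [0,0,0]
    - [0,0,0]
    - [0,0,0]
    - [0,0,0]
    - [0,0,0]
    - [0,0,0]
    - [0,0,0]
    - [0,0,0]
    - [0,0,0]
  offset:
    - [0,0,0]
    - [0,0,0]
    - [0,0,0]
    - [0,0,0]
    - [0,0,0]
    - [0,0,-0.05]
    - [0,0,-0.15]
    - [0,0,-0.3]
    - [0,0,-0.5]
    - [0,0,-0.7]
    - [0,0,-0.8]
    - [0,0,-0.8]
  jaw: [1,1,1,1,1,1,1,1,1,1,1,1]

```text
time_s: 19.0
tcp_pos: [0.605, -0.113, 0.2192]
tool_rot: [0.0, 1.0, -0.001, 0.003]
wrist_force: [-0.1, 0.5, 0.1]
gripper_width: 0.997
grip_force: 0.0
```

```bash
python3 - <<'E'
from h import *
M=T(); print(M.round(4)[:3]); np.save('pics/T7.npy',M)
a=snapshot('wrist')[:,:,::-1]; s=snapshot('side')[:,:,::-1]
o=np.zeros((400,800,3),np.uint8); o[:384,:400]=a[:,56:456]
o[:,400:]=cv2.resize(s[105:205,200:300],(400,400),interpolation=cv2.INTER_CUBIC); cv2.imwrite('pics/v7.png',o)
plan(((.44,-.112,.215),-25,180),((.482,-.112,.072),-25,180))
E
```

```text
[[-1.000e+00  7.000e-04  6.800e-03  6.050e-01]
 [ 7.000e-04  1.000e+00 -2.000e-03 -1.130e-01]
 [-6.800e-03 -2.000e-03 -1.000e+00  2.192e-01]]
rot [-0.0, -0.139, -0.0] off [1.083, 0.001, 0.0] rows>=3.2
rot [0.0, -0.0, -0.0] off [0.149, -0.0, 0.982] rows>=3.0
```

View pics/v7.png

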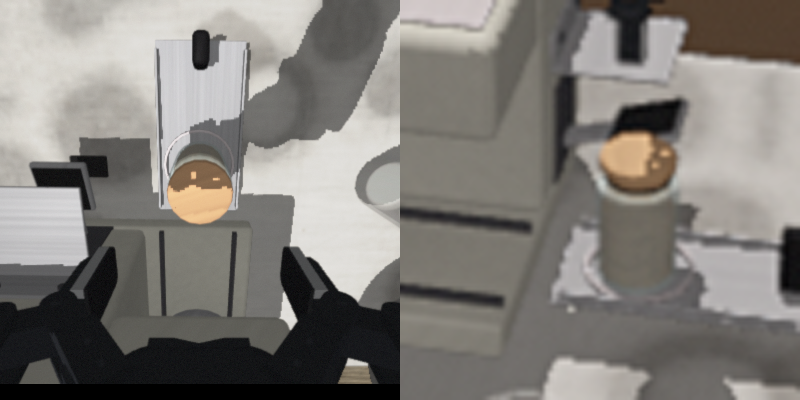

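The jar stands upright inside the ring (side 259,165) with its lid still proud. Next I'll return to the tab.

>>> arm_command:
  rotation:
    - [0,0,0]
    - [0,0,0]
    - [0,-0.05,0]
    - [0,-0.1,0]
    - [0,-0.139,0]
    - [0,-0.139,0]
    - [0,-0.139,0]
  offset:
    - [0.2,0,0]
    - [0.5,0,0]
    - [0.8,0,0]
    - [1,0,0]
    - [1,0,0]
    - [1,0,0]
    - [1,0,0]
  jaw: [1,1,1,1,1,1,1]

```text
time_s: 19.8
tcp_pos: [0.4508, -0.1117, 0.2131]
tool_rot: [0.001, 0.977, 0.0, 0.215]
wrist_force: [1.0, -0.2, 1.5]
gripper_width: 0.997
grip_force: 0.0
```

```bash
python3 - <<'E'
from h import *
print(T().round(4)[:3]); plan(((.431,-.112,.181),-25,180),((.482,-.112,.072),-25,180))
E
```

```text
[[-9.076e-01  2.000e-03  4.198e-01  4.508e-01]
 [ 2.400e-03  1.000e+00  3.000e-04 -1.117e-01]
 [-4.198e-01  1.300e-03 -9.076e-01  2.131e-01]]
rot [0.0, -0.001, -0.001] off [0.209, -0.003, 0.139] rows>=0.8
rot [0.0, -0.0, -0.0] off [-0.001, -0.0, 0.802] rows>=2.4
```

>>> arm_command:
  rotation:
    - [0,0,0]
    - [0,0,0]
    - [0,0,0]
    - [0,0,0]
    - [0,0,0]
    - [0,0,0]
    - [0,0,0]
    - [0,0,0]
    - [0,0,0]
    - [0,0,0]
    - [0,0,0]
    - [0,0,0]
  offset:
    - [0.209,0,0.139]
    - [0.209,0,0.139]
    - [0.209,0,0.35]
    - [0.209,0,0.55]
    - [0.209,0,0.75]
    - [0.209,0,0.88]
    - [0.209,0,0.94]
    - [0.209,0,0.94]
    - [0.209,0,0.94]
    - [0.209,0,0.94]
    - [0.209,0,0.94]
    - [0.209,0,0.94]
  jaw: [1,1,1,1,1,1,1,1,1,0.6,0.4,0.3]

```text
time_s: 21.0
tcp_pos: [0.4842, -0.1125, 0.0751]
tool_rot: [0.0, 0.976, -0.0, 0.217]
wrist_force: [-0.1, -0.2, -0.3]
gripper_width: 0.514
grip_force: 0.0
```

>>> arm_command:
  rotation:
    - [0,0,0]
    - [0,0,0]
    - [0,0,0]
    - [0,0,0]
  offset:
    - [0,0,0]
    - [0,0,0]
    - [0,0,0]
    - [0,0,0]
  jaw: [0.2,0,0,0]

```text
time_s: 21.4
tcp_pos: [0.4843, -0.1113, 0.0748]
tool_rot: [0.0, 0.976, 0.001, 0.217]
wrist_force: [-0.7, 4.8, 4.4]
gripper_width: 0.154
grip_force: 58.7
```

>>> arm_command:
  rotation:
    - [0,0,0]
    - [0,0,0]
    - [0,0,0]
    - [0,0,0]
    - [0,0,0]
    - [0,0,0]
    - [0,0,0]
    - [0,0,0]
    - [0,0,0]
    - [0,0,0]
    - [0,0,0]
    - [0,0,0]
  offset:
    - [-0.012,0,0.006]
    - [-0.036,0,0.017]
    - [-0.073,-0.001,0.034]
    - [-0.121,-0.002,0.057]
    - [-0.169,-0.002,0.079]
    - [-0.217,-0.003,0.102]
    - [-0.266,-0.004,0.124]
    - [-0.314,-0.005,0.147]
    - [-0.362,-0.006,0.17]
    - [-0.41,-0.006,0.192]
    - [-0.447,-0.007,0.209]
    - [-0.471,-0.007,0.221]
  jaw: [0,0,0,0,0,0,0,0,0,0,0,0]

```text
time_s: 22.6
tcp_pos: [0.563, -0.1125, 0.0748]
tool_rot: [-0.0, 0.976, 0.001, 0.218]
wrist_force: [-1.7, 4.7, 5.8]
gripper_width: 0.157
grip_force: 59.2
```

>>> arm_command:
  rotation:
    - [0,0,0]
    - [0,0,0]
    - [0,0,0]
    - [0,0,0]
    - [0,0,0]
    - [0,0,0]
    - [0,0,0]
    - [0,0,0]
    - [0,0,0]
  offset:
    - [-0.024,0,0.011]
    - [-0.06,-0.001,0.028]
    - [-0.109,-0.002,0.051]
    - [-0.157,-0.002,0.074]
    - [-0.205,-0.003,0.096]
    - [-0.254,-0.004,0.119]
    - [-0.29,-0.005,0.136]
    - [-0.314,-0.005,0.147]
    - [-0.326,-0.005,0.153]
  jaw: [0,0,0,0,0,0,0,0,0]

```text
time_s: 23.5
tcp_pos: [0.6171, -0.1133, 0.0748]
tool_rot: [-0.0, 0.976, 0.001, 0.218]
wrist_force: [-1.9, 4.0, 7.0]
gripper_width: 0.154
grip_force: 59.1
```

>>> arm_command:
  rotation:
    - [0,0,0]
    - [0,0,0]
    - [0,0,0]
    - [0,0,0]
    - [0,0,0]
  offset:
    - [-0.012,0,0.006]
    - [-0.024,0,0.011]
    - [-0.036,0,0.017]
    - [-0.042,0,0.02]
    - [-0.042,0,0.02]
  jaw: [0,0,0,0,0]

```text
time_s: 24.0
tcp_pos: [0.6234, -0.1135, 0.0748]
tool_rot: [0.0, 0.976, 0.001, 0.217]
wrist_force: [-3.2, 4.8, 8.3]
gripper_width: 0.155
grip_force: 59.4
```

>>> arm_command:
  rotation:
    - [0,0,0]
    - [0,0,0]
    - [0,0,0]
    - [0,0,0]
  offset:
    - [-0.012,0,0.006]
    - [-0.018,0,0.008]
    - [-0.024,0,0.011]
    - [-0.024,0,0.011]
  jaw: [0,0,0,0]

```text
time_s: 24.4
tcp_pos: [0.6235, -0.1135, 0.0745]
tool_rot: [0.001, 0.977, 0.0, 0.214]
wrist_force: [-21.8, 4.3, 27.5]
gripper_width: 0.152
grip_force: 62.5
```

>>> arm_command:
  rotation:
    - [0,0,0]
    - [0,0,0]
    - [0,0,0]
    - [0,0,0]
    - [0,0,0]
    - [0,0,0]
    - [0,0,0]
    - [0,0,0]
    - [0,0,0]
    - [0,0,0]
    - [0,0,0]
    - [0,0,0]
  offset:
    - [0.024,0,-0.011]
    - [0.024,0,-0.011]
    - [0.024,0,-0.011]
    - [0.024,0,-0.011]
    - [0.024,0,-0.011]
    - [0.024,0,-0.011]
    - [0.024,0,-0.011]
    - [0.024,0,-0.1]
    - [0.024,0,-0.3]
    - [0.024,0,-0.55]
    - [0.024,0,-0.8]
    - [0.024,0,-0.8]
  jaw: [0,0,1,1,1,1,1,1,1,1,1,1]

```text
time_s: 25.6
tcp_pos: [0.5752, -0.1156, 0.1885]
tool_rot: [0.0, 0.975, -0.002, 0.222]
wrist_force: [2.0, 0.1, 0.8]
gripper_width: 0.999
grip_force: 0.0
```

```bash
python3 - <<'E'
from h import *
np.set_printoptions(precision=4,suppress=True)
M=T(); print(M.round(4)[:3])
s=snapshot('side'); cv2.imwrite('pics/s8.png',s[:,:,::-1]); a=snapshot('wrist'); cv2.imwrite('pics/w8.png',a[:,:,::-1])
c=calibration('wrist'); C7=np.load('pics/T7.npy')@np.array(c['hand_eye'])
w=ray(c,C7,(116,164)); r=ray(*cam('side'),(270.3,133.3)); print('pad front',tri([w,r]),onz(*w,.09),onz(*r,.09))
# lid colour blob in side view vs. expected lid position when home
h=cv2.cvtColor(s,cv2.COLOR_RGB2HSV); m=cv2.inRange(h,(8,90,90),(22,255,255)); n,l,st,ce=cv2.connectedComponentsWithStats(m)
print([(st[i].tolist(),ce[i].round(1)) for i in range(1,n) if st[i,4]>60])
for z in(.142,.152): print(proj(*cam('side'),[.740,-.115,z]))
C=M@np.array(c['hand_eye'])
print('w8 proj pad corners',proj(c,C,[[.587,-.232,.09],[.587,-.292,.09],[.598,-.214,.152],[.598,-.310,.152]]))
plan(((.50,-.19,.22),-25,180),((.50,-.262,.18),-45,180),((.575,-.262,.125),-45,180))
E
```

```text
[[-0.9018  0.0013  0.4321  0.5752]
 [-0.0007  1.     -0.0044 -0.1156]
 [-0.4321 -0.0043 -0.9018  0.1885]]
pad front (array([ 0.5884, -0.2555,  0.0988]), [np.float64(0.00023901982619549836), np.float64(0.00023901982619554078)]) [ 0.5901 -0.2598  0.09  ] [ 0.5903 -0.2696  0.09  ]
[([204, 139, 18, 8, 111], array([212.2, 142.3])), ([341, 139, 18, 25, 269], array([349. , 151.2])), ([35, 170, 80, 16, 640], array([ 71.3, 177.9])), ([386, 211, 23, 13, 223], array([397. , 216.6])), ([260, 224, 22, 17, 299], array([270.8, 232.2]))]
[[213.4281 140.6786]]
[[213.2932 137.8099]]
w8 proj pad corners [[129.0397 154.7128]
 [ 64.241  154.7014]
 [130.775  213.0616]
 [ 10.3641 212.6949]]
rot [-0.001, 0.001, -0.0] off [0.338, -0.504, -0.429] rows>=2.2
rot [0.0, -0.111, 0.0] off [0.113, -0.48, 0.242] rows>=2.3
rot [-0.0, 0.0, 0.0] off [-0.094, -0.0, 0.613] rows>=1.9
```

The pad's front edge triangulates to about (0.588, -0.258, 0.09 to 0.10), which matches the model, so I'll go for the treadle with shut fingers.

>>> arm_command:
  rotation:
    - [0,0,0]
    - [0,0,0]
    - [0,0,0]
    - [0,0,0]
    - [0,0,0]
  offset:
    - [0.2,-0.1,-0.3]
    - [0.338,-0.504,-0.429]
    - [0.338,-0.504,-0.429]
    - [0.338,-0.504,-0.429]
    - [0.338,-0.504,-0.429]
  jaw: [1,0,0,0,0]

```text
time_s: 26.2
tcp_pos: [0.499, -0.1893, 0.2165]
tool_rot: [0.001, 0.976, 0.001, 0.216]
wrist_force: [0.1, 0.8, 0.5]
gripper_width: 0.33
grip_force: 0.0
```

>>> arm_command:
  rotation:
    - [0,-0.05,0]
    - [0,-0.111,0]
    - [0,-0.111,0]
    - [0,-0.111,0]
    - [0,-0.111,0]
    - [0,-0.111,0]
  offset:
    - [0.113,-0.2,0]
    - [0.113,-0.48,0.15]
    - [0.113,-0.48,0.242]
    - [0.113,-0.48,0.242]
    - [0.113,-0.48,0.242]
    - [0.113,-0.48,0.242]
  jaw: [0,0,0,0,0,0]

```text
time_s: 26.8
tcp_pos: [0.5011, -0.2612, 0.1794]
tool_rot: [-0.001, 0.924, -0.0, 0.383]
wrist_force: [-0.1, -0.2, 0.3]
gripper_width: 0.002
grip_force: 0.0
```

```bash
python3 - <<'E'
from h import *
print(T().round(4)[:3],state()['wrist_force'],state()['gripper_width']); plan(((.57,-.262,.13),-45,180),((.602,-.262,.105),-45,180),((.596,-.262,.050),-45,180))
E
```

```text
[[-7.066e-01 -1.900e-03  7.077e-01  5.011e-01]
 [-2.400e-03  1.000e+00  3.000e-04 -2.612e-01]
 [-7.077e-01 -1.500e-03 -7.066e-01  1.794e-01]] [-0.13806634 -0.15299093  0.29881921] 0.0023624763311607044
rot [0.0, 0.0, 0.001] off [-0.092, -0.006, 0.558] rows>=1.7
rot [-0.0, 0.0, 0.0] off [-0.033, -0.0, 0.269] rows>=0.8
rot [-0.0, 0.0, 0.0] off [0.288, 0.0, 0.231] rows>=1.1
```

>>> arm_command:
  rotation:
    - [0,0,0]
    - [0,0,0]
    - [0,0,0]
    - [0,0,0]
    - [0,0,0]
    - [0,0,0]
    - [0,0,0]
  offset:
    - [-0.04,0,0.25]
    - [-0.09,-0.006,0.5]
    - [-0.1,-0.006,0.6]
    - [-0.11,-0.006,0.7]
    - [-0.125,-0.006,0.8]
    - [-0.125,-0.006,0.827]
    - [-0.125,-0.006,0.827]
  jaw: [0,0,0,0,0,0,0]

```text
time_s: 27.5
tcp_pos: [0.602, -0.262, 0.1044]
tool_rot: [-0.001, 0.924, -0.0, 0.383]
wrist_force: [-0.4, -1.2, -0.3]
gripper_width: 0.001
grip_force: 0.0
```

>>> arm_command:
  rotation:
    - [0,0,0]
    - [0,0,0]
    - [0,0,0]
    - [0,0,0]
    - [0,0,0]
    - [0,0,0]
  offset:
    - [0.03,0,0.024]
    - [0.06,0,0.048]
    - [0.09,0,0.072]
    - [0.12,0,0.096]
    - [0.144,0,0.115]
    - [0.144,0,0.115]
  jaw: [0,0,0,0,0,0]

```text
time_s: 28.1
tcp_pos: [0.5966, -0.2622, 0.0746]
tool_rot: [0.001, 0.924, 0.0, 0.382]
wrist_force: [-0.6, -0.7, 0.6]
gripper_width: 0.0
grip_force: 0.0
```

>>> arm_command:
  rotation:
    - [0,0,0]
    - [0,0,0]
    - [0,0,0]
    - [0,0,0]
  offset:
    - [0.024,0,0.024]
    - [0.048,0,0.048]
    - [0.06,0,0.06]
    - [0.06,0,0.06]
  jaw: [0,0,0,0]

```text
time_s: 28.5
tcp_pos: [0.5971, -0.2623, 0.0625]
tool_rot: [0.001, 0.924, 0.0, 0.382]
wrist_force: [-0.1, -0.2, -1.4]
gripper_width: 0.001
grip_force: 0.0
```

```bash
python3 - <<'E'
from h import *
M=T(); print(M.round(4)[:3],state()['wrist_force'])
s=snapshot('side'); cv2.imwrite('pics/s9.png',s[:,:,::-1]); p=cv2.imread('pics/s8.png')[:,:,::-1]
for n,i in(('before',p),('now',s)):
  print(n)
  for v in range(118,146,2): print(v,''.join('#' if g<60 else '+' if g<110 else '.' for g in cv2.cvtColor(np.ascontiguousarray(i),cv2.COLOR_RGB2GRAY)[v,235:290]))
print(proj(*cam('side'),[M[:3,3],[.604,-.262,.09],[.604,-.232,.09],[.588,-.232,.09]]))
E
```

```text
[[-7.078e-01  7.000e-04  7.064e-01  5.971e-01]
 [ 1.100e-03  1.000e+00  1.000e-04 -2.623e-01]
 [-7.064e-01  9.000e-04 -7.078e-01  6.250e-02]] [-0.10852818 -0.20769879 -1.36667405]
before
118 ++++++++.................................+#####+++#####
120 ++++++++..................................##########+..
122 ++++++++.................................+#########+...
124 +++++###++..............................+#########+....
126 ++++####+.............................++######.........
128 ++++####+............................+######+..........
130 ++++####+..................++++####++######+...........
132 ++++####+...........+##############++..++#+............
134 ++++####+..........###############++...................
136 ++++####++..+++++++###############+....................
138 ++++##++++++++++++############+++++....................
140 .+++##++++.......++++++++++++..........................
142 .+++###++..............................................
144 .+++###+++.............................................
now
118 ++++++++...............................++++++++++++####
120 +++++
[... 187 characters left out ...]
..................................+########
128 ++++####+.....................................########+
130 ++++####+..................++++####++.......+##########
132 ++++####+...........+##############++.....++###########
134 ++++####+..........###############++..++++#############
136 ++++####++..+++++++###############+..++#######....###++
138 ++++##++++++++++++############+++++...+####+...........
140 .+++##+++++......++++++++++++..........................
142 .+++###++..............................................
144 .+++###+++.............................................
[[267.61284406 141.49397841]
 [265.75438454 134.12085158]
 [264.36573724 139.08077585]
 [269.35433098 139.58642787]]
```

```bash
python3 - <<'E'
from h import *
np.set_printoptions(precision=1,suppress=True)
M=T(); S=cam('side');Tp=cam('top')
for d in(0,.01,.02,.03,.05): print(d,proj(*S,M[:3,3]-d*M[:3,2]),proj(*Tp,M[:3,3]-d*M[:3,2]))
t=snapshot('top'); g=cv2.cvtColor(t,cv2.COLOR_RGB2GRAY); s=cv2.cvtColor(cv2.imread('pics/s9.png'),cv2.COLOR_BGR2GRAY); print(s[128:146,258:284])
N=np.load('pics/T2.npy')
for y in(-.042,.042): print('s2 finger tips, 13 back:',proj(*S,(N@np.array([0,y,-.013,1]))[:3]))
print('shelf edge top',proj(*Tp,[[.598,-.214,.152],[.598,-.310,.152]]),'pad corners top',proj(*Tp,[[.588,-.232,.093],[.588,-.292,.093]]))
print(g[172:206,352:388][:, ::2])
E
```

```text
0 [[267.6 141.4]] [[365.  190.9]]
0.01 [[269.8 139.7]] [[365.9 192.6]]
0.02 [[272.  138.1]] [[366.8 194.4]]
0.03 [[274.3 136.5]] [[367.7 196.2]]
0.05 [[278.8 133.1]] [[369.6 199.9]]
[[165 165 165 167 167 167 166 165 164 163 158 152 154 163 165 165 166 169
  173 180 187 184 128  47  34  34]
 [165 167 169 166 161 157 156 152 150 148 130 102 115 145 161 163 164 166
  170 176 170 134  73  33  31  31]
 [154 154 155 138 108  95  94  77  56  46  39  28  62  99 144 160 163 164
  160 157 144 102  50  33  41  46]
 [ 79  58  51  42  28  23  26  20  13  10  12  20  64  93 137 160 165 158
  130 109 114  86  42  35  41  42]
 [ 21  10  12  10  14  17  16  16  20  17  14  40  81 106 151 161 157 143
  125 103  75  44  27  33  35  32]
 [ 17  19  19  20  20  19  17  19  19  17  19  54  85 108 138 136 129 125
  107  75  46  26  23  22  21  25]
 [ 19  19  18  21  20  19  21  24  20  19  28  70  92 123 122 106 104  98
   71  43  27  26  21  21  29  27]
 [ 19  20  20  18  20  20  20  16  16  16  35  79 100 142 137 105  74  49
   33  25  22  21  21  43  88  88]
 [ 18  18  21  19  20  20  21  17  19  19  46 
[... 3070 characters left out ...]
148 152 151 148 144 141]
 [ 62  62  62  63  62  64  46  36  76  74  94  78 147 151 152 150 147 143]
 [ 63  61  63  60  61  63  36  29  55  90  97  54 141 151 150 151 148 146]
 [ 62  63  61  60  63  63  32  23  35  68  70  34 107 148 121 136 149 149]
 [ 62  61  61  66  70  58  40  21  27  37  33  26  60 114  73  88 124 147]
 [ 64  59  61  96 106  46  30  20  21  26  18  23  32  61  32  39  73 124]
 [ 81  60  65 112 115  38  28  24  21  23  18  14  25  29  25  23  35  71]
 [ 87  61  62 110  91  31  28  26  12  23  23  14  17  27  25  18  27  32]
 [ 72  60  61 103  60  29  26  26   9  25  27  15  13  25  25  40  63  25]
 [ 62  61  59  73  37  28  24  19  15  17  28  19  10  21  28  60 119  29]]
```

The tip is about 20 mm short of the nominal TCP when the fingers are shut, and the side image agrees. The fingers came down in front of the pad without touching it. I'll back out and go in deeper with more lean.

```bash
python3 - <<'E'
from h import *
plan(((.565,-.262,.135),-50,180),((.615,-.262,.099),-50,180),((.611,-.262,.045),-50,180))
E
```

```text
rot [-0.0, -0.028, -0.0] off [-0.185, 0.004, -0.492] rows>=1.6
rot [-0.0, -0.0, 0.0] off [-0.03, -0.0, 0.41] rows>=1.2
rot [-0.0, -0.0, 0.0] off [0.293, 0.0, 0.211] rows>=1.1
```

>>> arm_command:
  rotation:
    - [0,0,0]
    - [0,-0.02,0]
    - [0,-0.028,0]
    - [0,-0.028,0]
    - [0,-0.028,0]
  offset:
    - [0,0,-0.25]
    - [-0.18,0,-0.49]
    - [-0.185,0,-0.492]
    - [-0.185,0,-0.492]
    - [-0.185,0,-0.492]
  jaw: [0,0,0,0,0]

```text
time_s: 29.1
tcp_pos: [0.5645, -0.2623, 0.1346]
tool_rot: [0.001, 0.906, 0.0, 0.422]
wrist_force: [0.4, 0.3, 0.1]
gripper_width: 0.004
grip_force: 0.0
```

>>> arm_command:
  rotation:
    - [0,0,0]
    - [0,0,0]
    - [0,0,0]
    - [0,0,0]
    - [0,0,0]
    - [0,0,0]
  offset:
    - [0,0,0.1]
    - [-0.01,0,0.2]
    - [-0.02,0,0.3]
    - [-0.03,0,0.38]
    - [-0.03,0,0.41]
    - [-0.03,0,0.41]
  jaw: [0,0,0,0,0,0]

```text
time_s: 29.7
tcp_pos: [0.6151, -0.262, 0.0979]
tool_rot: [0.0, 0.906, 0.001, 0.422]
wrist_force: [-0.1, 0.4, 0.1]
gripper_width: -0.002
grip_force: 0.0
```

>>> arm_command:
  rotation:
    - [0,0,0]
    - [0,0,0]
    - [0,0,0]
    - [0,0,0]
    - [0,0,0]
    - [0,0,0]
  offset:
    - [0.03,0,0.022]
    - [0.06,0,0.043]
    - [0.09,0,0.065]
    - [0.12,0,0.087]
    - [0.15,0,0.108]
    - [0.15,0,0.108]
  jaw: [0,0,0,0,0,0]

```text
time_s: 30.3
tcp_pos: [0.6118, -0.2626, 0.07]
tool_rot: [0.001, 0.907, -0.0, 0.422]
wrist_force: [-6.5, 0.7, 4.4]
gripper_width: -0.0
grip_force: 3.6
```

```bash
python3 - <<'E'
from h import *
c=calibration('wrist'); C=np.load('pics/T1.npy')@np.array(c['hand_eye'])
for p in((325,108),(234,93)): print(onz(*ray(c,C,(p[0]*.64,p[1]*.64)),.03))
plan(((.600,-.262,.105),-55,180),((.624,-.262,.092),-55,180),((.621,-.262,.062),-55,180),((.618,-.262,.042),-55,180))
E
```

```text
[ 0.33444391 -0.20961746  0.03      ]
[ 0.32330075 -0.28110656  0.03      ]
rot [-0.0, -0.028, -0.001] off [-0.128, 0.004, -0.211] rows>=0.7
rot [0.0, 0.0, -0.0] off [-0.021, 0.0, 0.181] rows>=0.5
rot [0.0, 0.0, -0.0] off [0.175, 0.0, 0.098] rows>=0.6
rot [0.0, 0.0, -0.0] off [0.121, 0.0, 0.06] rows>=0.4
```

>>> arm_command:
  rotation:
    - [0,0,0]
    - [0,-0.01,0]
    - [0,-0.028,0]
    - [0,-0.028,0]
    - [0,-0.028,0]
    - [0,-0.028,0]
  offset:
    - [-0.06,0,-0.12]
    - [-0.128,0,-0.211]
    - [-0.128,0,-0.211]
    - [-0.128,0,-0.211]
    - [-0.128,0,-0.211]
    - [-0.128,0,-0.211]
  jaw: [0,0,0,0,0,0]

```text
time_s: 30.9
tcp_pos: [0.6012, -0.2627, 0.1064]
tool_rot: [0.0, 0.887, -0.0, 0.462]
wrist_force: [0.1, -0.3, 0.2]
gripper_width: 0.003
grip_force: 0.0
```

>>> arm_command:
  rotation:
    - [0,0,0]
    - [0,0,0]
    - [0,0,0]
    - [0,0,0]
    - [0,0,0]
  offset:
    - [-0.01,0,0.06]
    - [-0.02,0,0.12]
    - [-0.021,0,0.181]
    - [-0.021,0,0.181]
    - [-0.021,0,0.181]
  jaw: [0,0,0,0,0]

```text
time_s: 31.4
tcp_pos: [0.6253, -0.2622, 0.0928]
tool_rot: [0.0, 0.887, 0.0, 0.462]
wrist_force: [0.5, -0.1, 0.5]
gripper_width: -0.001
grip_force: 0.0
```

>>> arm_command:
  rotation:
    - [0,0,0]
    - [0,0,0]
    - [0,0,0]
    - [0,0,0]
  offset:
    - [0.04,0,0.022]
    - [0.07,0,0.039]
    - [0.1,0,0.056]
    - [0.1,0,0.056]
  jaw: [0,0,0,0]

```text
time_s: 31.8
tcp_pos: [0.6232, -0.2628, 0.0758]
tool_rot: [0.001, 0.887, -0.0, 0.462]
wrist_force: [-1.5, -1.1, 3.6]
gripper_width: -0.001
grip_force: 1.2
```

>>> arm_command:
  rotation:
    - [0,0,0]
    - [0,0,0]
    - [0,0,0]
    - [0,0,0]
    - [0,0,0]
  offset:
    - [0.03,0,0.016]
    - [0.06,0,0.031]
    - [0.09,0,0.046]
    - [0.12,0,0.06]
    - [0.12,0,0.06]
  jaw: [0,0,0,0,0]

```text
time_s: 32.3
tcp_pos: [0.6208, -0.263, 0.0565]
tool_rot: [0.0, 0.886, -0.0, 0.463]
wrist_force: [-0.8, -0.5, 5.5]
gripper_width: 0.002
grip_force: 2.4
```

```bash
python3 - <<'E'
from h import *
M=T(); s=snapshot('side'); cv2.imwrite('pics/s10.png',s[:,:,::-1]); s=cv2.cvtColor(s,cv2.COLOR_RGB2GRAY)
for v in range(120,152,2): print(v,''.join('#' if g<60 else '+' if g<110 else '.' for g in s[v,235:290]))
print(proj(*cam('side'),[M[:3,3],M[:3,3]-.02*M[:3,2]]))
E
```

```text
120 ++++++++..........................................+####
122 ++++++++........................................+######
124 +++++####+....................................+########
126 ++++####+...................................###########
128 ++++####+..................................+###########
130 ++++####+................................+#############
132 ++++####+...............................+##############
134 ++++####+.........................+++.++#############++
136 ++++####+.......................+++++#################+
138 ++++####++..........+#########+++########++###########+
140 ++++##++++++++++++.+###########++#####+.....+##########
142 .+++##++++++++++++++################+..................
144 .+++##+++++......++################++..................
146 ++++##++++++......+++++++++++++++#++...................
148 .+++#++++++++..........................................
150 .++++++++++++..........................................
[[260.43480639 142.17049982]
 [265.49050318 139.72371842]]
```

>>> arm_command:
  rotation:
    - [0,0,0]
    - [0,0,0]
    - [0,0,0]
    - [0,0,0]
    - [0,0,0]
  offset:
    - [0.025,0,0.014]
    - [0.05,0,0.028]
    - [0.075,0,0.042]
    - [0.09,0,0.05]
    - [0.09,0,0.05]
  jaw: [0,0,0,0,0]

```text
time_s: 32.85
tcp_pos: [0.621, -0.263, 0.0477]
tool_rot: [-0.003, 0.883, -0.001, 0.469]
wrist_force: [-28.4, 4.5, 39.2]
gripper_width: -0.002
grip_force: 19.8
```

>>> arm_command:
  rotation:
    - [0,0,0]
    - [0,0,0]
    - [0,0,0]
    - [0,0,0]
  offset:
    - [0.012,0,0.008]
    - [0.024,0,0.016]
    - [0.03,0,0.02]
    - [0.03,0,0.02]
  jaw: [0,0,0,0]

```text
time_s: 33.25
tcp_pos: [0.6214, -0.2631, 0.0472]
tool_rot: [-0.005, 0.881, -0.001, 0.473]
wrist_force: [-53.2, 6.9, 68.5]
gripper_width: -0.002
grip_force: 34.9
```

```bash
python3 - <<'E'
from h import *
M=T(); s0=snapshot('side'); s=cv2.cvtColor(s0,cv2.COLOR_RGB2GRAY)
for v in range(132,160,2): print(v,''.join('#' if g<60 else '+' if g<110 else '.' for g in s[v,235:290]))
S=cam('side'); a=proj(*S,[[.588,-.258,.095],[.581,-.258,.053],[.62,-.232,.085],[.615,-.232,.051]]); print(a)
p=cv2.imread('pics/s8.png')[:,:,::-1]
for n,i in(('b',p),('now',s0)):
  h=cv2.cvtColor(np.ascontiguousarray(i),cv2.COLOR_RGB2HSV); m=cv2.inRange(h,(8,80,60),(24,255,255))[130:160,195:230]
  ys,xs=np.nonzero(m); print(n,len(ys),ys.min()+130,ys.max()+130,xs.min()+195,xs.max()+195)
  print('\n'.join(''.join('#' if k else '.' for k in r) for r in m[4:24]))
E
```

```text
132 ++++####+................................+#############
134 ++++####+...............................+##############
136 ++++####+...........................+..++#############+
138 ++++####++............+........+++++++###############++
140 ++++###++++.........+#########++++###################++
142 ++++##++++++++++++++###########+######+.....###########
144 .+++##++++++++++++++############++##+............++++++
146 ++++##++++++......+#################+..................
148 .+++#++++++++......++++++++++++####+...................
150 .++++++++++++..............+......+....................
152 .+++++++++++++...........#######+......................
154 .+++++++++++++++++++++++#########......................
156 .++++++++++++++###+++++#########+++++++...........+++++
158 +++++.++.....+##################+++++++......+++++.....
[[270.54990951 133.93970042]
 [272.23985437 145.14639957]
 [259.35935469 139.90590857]
 [260.68321208 148.96423698]]
b 125 139 147 204 222
...................................
...................................
...................................
.............
[... 641 characters left out ...]
................
...................................
...................................
...................................
...................................
...................................
...................................
...................................
...................................
...................................
...................................
...................................
...................................
............####...#####...........
...............#######.............
...................................
...................................
...................................
...................................
...................................
```

```bash
python3 - <<'E'
from h import *
S=cam('side'); s=snapshot('side'); cv2.imwrite('pics/s11.png',s[:,:,::-1])
G=[cv2.cvtColor(cv2.imread(f'pics/{n}.png'),cv2.COLOR_BGR2GRAY).astype(float) for n in('s8','s10','s11')]
def edge(g,u,lo,hi): # last dark row -> subpixel crossing of 55 going down
    c=g[lo:hi,u]; i=[k for k in range(len(c)-1) if c[k]<55<=c[k+1]][-1]; return lo+i+(55-c[i])/(c[i+1]-c[i])
def model(th,u):
    X=[]
    for d in np.linspace(.08,.15,200):
        r0=np.hypot(d,.33*d); a=np.arctan(.33)-th; X.append([.724-r0*np.cos(a),-.232,.05+r0*np.sin(a)])
    P=proj(*S,X); P=P[P[:,0].argsort()]; return np.interp(u,P[:,0],P[:,1])
for u in(257,259,261,263):
    print(u,'obs',*[round(edge(g,u,128,150),2) for g in G],'model',[round(model(t,u)-model(0,u),2) for t in(.1,.15,.2,.25,.3)])
M=T(); print(M.round(3)[:3], state()['wrist_force'], state()['q'])
for k in range(3): print(G[2][140:152,205+k*4])
E
```

```text
257 obs 138.9 145.2 146.72 model [np.float64(2.73), np.float64(4.04), np.float64(5.33), np.float64(6.6), np.float64(7.86)]
259 obs 138.62 145.21 147.09 model [np.float64(2.92), np.float64(4.32), np.float64(5.7), np.float64(7.05), np.float64(8.4)]
261 obs 138.48 145.48 147.35 model [np.float64(3.1), np.float64(4.6), np.float64(6.06), np.float64(7.5), np.float64(8.93)]
263 obs 138.22 145.63 147.61 model [np.float64(3.29), np.float64(4.87), np.float64(6.42), np.float64(7.95), np.float64(9.47)]
[[-0.553 -0.007  0.833  0.621]
 [-0.009  1.     0.002 -0.263]
 [-0.833 -0.007 -0.553  0.047]] [-52.79938137   6.3695197   68.80748209] [-0.77667619  0.34387238 -0.87603865 -0.46894887  0.62498211 -0.50808454]
[ 93.  94.  94.  95.  92.  91. 100. 126. 137. 121. 101.  95.]
[ 93.  95.  94.  95.  98.  98.  97.  99. 114. 134. 121. 116.]
[ 94.  95.  95.  94.  95. 100. 100. 100. 107. 126. 133. 116.]
```

The pad's shift matches 0.30 rad, so the treadle is at its stop. I'll let it come up and retreat.

>>> arm_command:
  rotation:
    - [0,0,0]
    - [0,0,0]
    - [0,0,0]
    - [0,0,0]
    - [0,0,0]
    - [0,0,0]
    - [0,0,0]
    - [0,0,0]
    - [0,0,0]
    - [0,0,0]
    - [0,0,0]
    - [0,0,0]
  offset:
    - [-0.04,0,-0.03]
    - [-0.08,0,-0.06]
    - [-0.12,0,-0.09]
    - [-0.16,0,-0.12]
    - [-0.2,0,-0.15]
    - [-0.25,0,-0.19]
    - [-0.27,0,-0.25]
    - [-0.27,0,-0.4]
    - [-0.27,0,-0.6]
    - [-0.27,0,-0.8]
    - [-0.27,0,-0.95]
    - [-0.27,0,-0.95]
  jaw: [0,0,0,0,0,0,0,0,0,0,0,0]

```text
time_s: 34.55
tcp_pos: [0.5229, -0.2622, 0.1505]
tool_rot: [0.002, 0.887, -0.0, 0.462]
wrist_force: [0.2, 0.3, 0.4]
gripper_width: 0.0
grip_force: 0.0
```

>>> arm_command:
  rotation:
    - [0,0,0]
    - [0,0,0]
    - [0,0,0]
    - [0,0,0]
    - [0,0,0]
    - [0,0,0]
    - [0,0,0]
  offset:
    - [0,0,-0.3]
    - [0,0,-0.5]
    - [0,0,-0.5]
    - [0,0,-0.5]
    - [0,0,-0.5]
    - [0,0,-0.5]
    - [0,0,-0.5]
  jaw: [0,0,0,0,0,0,0]

```text
time_s: 35.25
tcp_pos: [0.4638, -0.2617, 0.1922]
tool_rot: [0.0, 0.887, 0.001, 0.462]
wrist_force: [-0.4, -0.3, -0.3]
gripper_width: 0.004
grip_force: 0.0
```

```bash
python3 - <<'E'
from h import *
s0=snapshot('side'); p=cv2.imread('pics/s8.png')[:,:,::-1]
for n,i in(('b',p),('now',s0)):
  i=np.ascontiguousarray(i); h=cv2.cvtColor(i,cv2.COLOR_RGB2HSV); m=cv2.inRange(h,(8,80,60),(24,255,255))[130:160,195:230]
  ys,xs=np.nonzero(m); print(n,len(ys),ys.min()+130,ys.max()+130,xs.min()+195,xs.max()+195)
  print('\n'.join(''.join('#' if k else '.' for k in r) for r in m[6:24]))
  g=cv2.cvtColor(i,cv2.COLOR_RGB2GRAY)
  for v in range(128,142,2): print(v,''.join('#' if k<60 else '+' if k<110 else '.' for k in g[v,250:275]))
st=state(); print(st['tcp_pos'],st['wrist_force'],st['time_s'])
a,b=[cv2.cvtColor(np.ascontiguousarray(x),cv2.COLOR_RGB2GRAY)[195:330,190:262].astype(float) for x in(cv2.imread('pics/side0.png')[:,:,::-1],s0)]
print('mug region mean diff',np.abs(a-b).mean(), 'tab/jar region s8 vs now',np.abs(p[150:185,195:265].astype(float)-s0[150:185,195:265]).mean())
E
```

```text
b 125 139 147 204 222
...................................
...................................
...................................
.........#########.................
.........###################.......
.........###################.......
.........##################........
..........################.........
...........###############.........
............#############..........
.............##########............
...............######..............
...................................
...................................
...................................
...................................
...................................
...................................
128 ......................+##
130 ............++++####++###
132 .....+##############++..+
134 ....###############++....
136 ++++###############+.....
138 +++############+++++.....
140 ..++++++++++++...........
now 151 139 148 204 222
...................................
...................................
...................................
..........########.................
.........##################........
.........###################.......
.........###################.......
.........###################.......
.........##################........
..........################.........
...........###############.........
............############...........
...............#######.............
...................................
...................................
...................................
...................................
...................................
128 .........................
130 ............++++####++...
132 .....+##############++...
134 ....###############++....
136 ++++###############+.....
138 +++############+++++.....
140 ..++++++++++++...........
[ 0.4638048  -0.26181161  0.19247259] [0.65185854 0.69021655 0.27294814] 35.3
mug region mean diff 1.7174897119341563 tab/jar region s8 vs now 1.5225850340136053
```

```bash
python3 - <<'E'
from h import *
np.set_printoptions(precision=0,suppress=True,linewidth=150)
s0=snapshot('side'); cv2.imwrite('pics/s12.png',s0[:,:,::-1]); p=cv2.imread('pics/s8.png')[:,:,::-1]
for n,i in(('b',p),('now',s0)):
  i=i.astype(float); d=i[:,:,0]-i[:,:,2]
  print(n); print(d[136:154,204:224:2])
S=cam('side')
for name,hh in(('proud',.152),('home',.142)):
  th=np.linspace(0,2*np.pi,200)
  for part,z in(('top',hh),('bot',hh-.012)):
    P=proj(*S,np.c_[.739+.029*np.cos(th),-.115+.029*np.sin(th),0*th+z]); print(name,part,P.min(0).round(1),P.max(0).round(1))
E
```

```text
b
[[10. 10. 11. 11. 11. 12. 11. 12. 11. 11.]
 [12. 11.  8. 10. 11. 10. 11. 12. 11. 10.]
 [30. 28. 17. 16. 14. 10. 10. 10. 10. 10.]
 [53. 53. 49. 43. 39. 29. 24. 16. 16. 16.]
 [52. 53. 51. 53. 54. 54. 55. 47. 44. 36.]
 [49. 53. 50. 52. 53. 54. 54. 52. 55. 34.]
 [37. 54. 52. 52. 53. 54. 54. 54. 53. 19.]
 [22. 52. 54. 54. 54. 54. 55. 54. 47.  6.]
 [ 6. 45. 54. 55. 56. 55. 56. 53. 30. -1.]
 [-1. 23. 51. 55. 56. 54. 54. 46. 15.  2.]
 [ 0.  9. 32. 48. 50. 51. 46. 19. 17.  1.]
 [ 1. 11. 19. 22. 27. 24. 21. 16. 13.  2.]
 [ 2. 10. 22. 21. 23. 18. 23. 15. 12.  5.]
 [ 4. 12. 13. 12. 20. 15. 13. 14. 13.  8.]
 [ 8. 14. 13. 14. 15. 13. 14. 14. 13. 10.]
 [11. 15. 12. 13. 13. 11. 12. 13. 12. 12.]
 [ 9. 14. 14. 15. 14. 14. 14. 14. 13. 11.]
 [ 9. 14. 14. 14. 14. 14. 15. 15. 13. 10.]]
now
[[11. 11. 10. 12. 11. 12. 11. 11. 11. 10.]
 [ 9. 12.  8. 10. 10. 10. 11. 12. 11. 10.]
 [13. 27. 18. 15. 15. 12. 11. 10. 10. 10.]
 [25. 53. 50. 43. 39. 28. 24. 17. 16. 15.]
 [40. 53. 50. 52. 53. 53. 53. 46. 43. 32.]
 [47. 52. 50. 51. 54. 54. 54. 52. 52. 38.]
 [47. 51. 50. 50. 53. 53. 53. 52. 53. 41.]
 [45. 51. 50. 50. 51. 53. 54. 52. 53. 37.]
 [37. 53. 50. 50. 52. 53. 53. 53. 54. 24.]
 [27. 54. 51. 52. 53. 52. 55. 54. 51. 10.]
 [10. 47. 54. 55. 56. 55. 56. 54. 39.  3.]
 [-1. 27. 52. 55. 56. 54. 55. 44. 17.  1.]
 [ 0.  6. 30. 41. 50. 43. 38. 19.  5.  4.]
 [ 3.  7.  4. 18. 26. 21. 12.  2. 10.  8.]
 [ 8. 14.  9.  2.  0.  0.  5. 13. 14. 10.]
 [10. 15. 16. 17. 15. 16. 18. 17. 13. 12.]
 [ 9. 13. 15. 18. 19. 18. 19. 16. 13. 12.]
 [ 8. 14. 14. 15. 16. 15. 17. 15. 13. 12.]]
proud top [204. 133.] [224. 143.]
proud bot [204. 136.] [224. 147.]
home top [204. 136.] [224. 146.]
home bot [204. 139.] [224. 150.]
```

```bash
python3 - <<'E'
from h import *
np.set_printoptions(precision=0,suppress=True,linewidth=150)
B=lambda n:cv2.imread(f'pics/{n}.png').astype(float)[:,:,::-1]
s0,t0,n12,s8=B('side0'),B('top0'),B('s12'),B('s8')
def blob(i,u,v,r):
    d=i[:,:,0]-i[:,:,2]; w=np.clip(d-25,0,25)[v-r:v+r,u-r:u+r]; Y,X=np.mgrid[v-r:v+r,u-r:u+r]; return (w*X).sum()/w.sum(),(w*Y).sum()/w.sum()
S=cam('side');Tp=cam('top')
for nm,a,b in(('jar',(272,279),(170,231)),('spare',(271,233),(222,221))):
    print(nm,blob(s0,*a,17),blob(t0,*b,15),tri([ray(*S,blob(s0,*a,17)),ray(*Tp,blob(t0,*b,15))]))
f=lambda i:np.c_[(i[:,:,0]-i[:,:,2])]
for nm,i,u,v in(('spare',s0,271,236),('jar0',s0,272,282),('s8',s8,213,142),('now',n12,213,142)):
    d=i[:,:,0]-i[:,:,2]; print(nm); print('d',d[v:v+20,u-1:u+2].mean(1)); print('g',i.mean(2)[v:v+20,u-1:u+2].mean(1))
E
```

```text
jar (np.float64(271.6340535868626), np.float64(277.30337078651684)) (np.float64(169.59646519158122), np.float64(230.380868861306)) (array([1., 0., 0.]), [np.float64(0.00044361048854617654), np.float64(0.0004436104885461739)])
spare (np.float64(270.78018500486854), np.float64(231.94486368062317)) (np.float64(221.1317948005005), np.float64(220.3104407062422)) (array([1., 0., 0.]), [np.float64(0.0004388950381455836), np.float64(0.0004388950381455719)])
spare
d [79. 79. 79. 68. 55. 41. 12.  4. 17. 18. 14. 13. 13. 15. 15. 16. 14. 14. 14. 15.]
g [176. 177. 168. 125.  95. 101. 122. 130. 115. 107. 101. 100. 101. 103. 103. 102. 102. 101. 100. 101.]
jar0
d [78. 78. 78. 78. 70. 56. 51. 32. 15. 19. 13. 13. 14. 13. 14. 14. 13. 13. 14. 14.]
g [173. 173. 175. 169. 135. 100.  89.  62. 100. 159. 159. 139. 107.  98.  99. 100.  99. 100. 101. 100.]
s8
d [53. 54. 56. 55. 50. 27. 21. 18. 14. 12. 14. 14. 13. 13. 14. 14. 14. 13. 14. 14.]
g [ 97. 100. 103. 100.  88.  55. 106. 161. 150. 109. 100. 101. 101. 102. 102. 103. 103. 100. 100. 102.]
now
d [53. 52. 53. 53. 56. 55. 46. 23.  0. 15. 18. 16. 13. 14. 14. 15. 14. 14. 13. 14.]
g [ 94.  95.  94.  98. 101.  98. 106. 128. 129. 116. 109. 105.  99. 100. 101. 102. 101.  99.  99. 100.]
```

The lid-to-rim profile now matches the spare jar's closed lid, with no dark gap. The treadle is up, the tray is home and the arm is clear.

```bash
python3 -c "
from workcell import *
print(hand_in())"
```

```text
the job is handed in; nothing more can be done
None
```

I handed the job in: the jar is in the ring with the tray home, the treadle went to its stop and came back up, and the side image shows no gap under the lid; the hand-in returned no verdict.

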